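# Close up a hotplate and run the test probe along its base joint

## Task

The hotplate is upside down for its probe test: clear the old parts lying on its underside into the steel tray, and press the one cover that fits the terminal recess firmly home until it is flush, leaving the other two covers and everything else on the bench alone. Then pick up the test probe and draw its tip along the joint between base plate and rim, in light contact and slowly (about two centimetres a second), from the mains inlet round past the rating plate to the control knob. Finally lay the probe back in its rest.

Things in the scene. Friction and masses are not known exactly. Their poses are not given: they have to be found in the camera images.
- hotplate: Fixed hotplate lying upside down: steel drum 270 mm across, 65 mm high; origin under its centre, z up. Flat upper face: grey base plate in a steel rim. In its middle a grey collar 75 (x) by 111 mm (y), 10 mm high, frames the terminal recess: 45 mm wide (x), 81 mm long (y), 10 mm deep, floor at z = 65 mm, centred on the axis, 2 mm chamfer. Feet 5 mm high, 124 mm out, at +x and 120 deg either way.
- cover_a: Loose black plastic cover, 64 mm long (x), 42 mm wide (y), 10 mm thick, with a grip rib 46 by 12 mm standing 14 mm on its top along x (24 mm high in all). Origin at the centre of its underside, z up. 50 g.
- cover_b: The same kind of cover, 78 mm long: the rest as cover_a.
- cover_c: The same kind of cover, 92 mm long: the rest as cover_a.
- old_block: Old white ceramic terminal block, 66 (x) by 24 (y) by 22 mm high; loose, origin at the centre of its underside. May be absent.
- old_channel: Old steel channel bracket, an upturned U 72 (x) by 28 (y) by 22 mm high, open below; loose, origin at the centre of its underside. May be absent.
- old_clamp: Old aluminium cord clamp: flat foot 70 (x) by 20 (y) by 4 mm, with a block 34 by 20 mm in its middle, 22 mm high in all; loose, origin at the centre of its underside. May be absent.
- tray: Fixed open steel parts tray, 125 (x) by 175 (y) by 32 mm high, walls and floor 3 mm. Origin under its centre.
- probe: Loose hand-held test probe, 155 mm long, 80 g: black handle 90 (x) by 20 (y) by 18 mm (z), then a steel stem 14 mm thick for 12 mm, 9 mm for 25 mm and 6 mm for 25 mm, ending in a ball tip of 3 mm radius. Origin at the middle of the handle; +x points to the tip. It lies level in its rest at the start.
- probe_tip (a point): Centre of the probe's ball tip (3 mm radius), 107 mm from the probe's origin along its x.
- rest: Fixed grey probe rest, 110 (x) by 60 mm, origin under its centre: two slotted supports 34 mm either side of the centre, 10 mm thick (x), slots 26 mm wide (y), slot floors 8 mm and cheeks 20 mm above the bench; the plate between is 4 mm thick. The probe lies in it along x, its origin over the rest's centre, 17 mm above the bench.
- seam0 (a point): START of the run on the joint, beside the black mains inlet block (on the drum's side at the hotplate's -y, to 156 mm from the centre). The joint is a dark circular line 4 mm wide between base plate and rim, 100 mm radius about the hotplate's centre, on the flat upper face (z = 65 mm); it is flush and guides nothing: the tip slides over it.
- seam1 (a point): Point on the joint 1/8 of the way from the inlet to the knob (steps of 22.5 degrees), z = 65 mm.
- seam2 (a point): Point on the joint 2/8 of the way from the inlet to the knob (steps of 22.5 degrees), z = 65 mm.
- seam3 (a point): Point on the joint 3/8 of the way from the inlet to the knob (steps of 22.5 degrees), z = 65 mm.
- seam4 (a point): Half way along the run, beside the white rating plate that lies on the base plate at the hotplate's +x.
- seam5 (a point): Point on the joint 5/8 of the way from the inlet to the knob (steps of 22.5 degrees), z = 65 mm.
- seam6 (a point): Point on the joint 6/8 of the way from the inlet to the knob (steps of 22.5 degrees), z = 65 mm.
- seam7 (a point): Point on the joint 7/8 of the way from the inlet to the knob (steps of 22.5 degrees), z = 65 mm.
- seam8 (a point): END of the run, beside the round control knob on the drum's side at the hotplate's +y.
- phone: Smartphone, 75 by 155 by 9 mm. Not part of the job.
- screwdriver: Screwdriver, 190 mm long, lying between the robot and the hotplate. Not part of the job.
- tape: Roll of black tape, 104 mm across, 19 mm high. Not part of the job.

How it is judged:
On the way, in this order (a step that is already met when the one before it is completed fails the run):
1. the 78 mm cover is pressed down with more than 4 N while flush in the terminal recess (horizontal distance between cover_b and hotplate below 0.004 m and z of cover_b in the frame of hotplate below 0.0675 m and angle between the x axis of cover_b and the y axis of hotplate, either way round below 0.08 rad and angle between cover_b's own z axis and vertical below 0.06 rad and contact force between cover_b and hotplate above 4 N), for 0.1 s.
2. the probe's tip touches the joint at the inlet (within 7 mm of seam0, with 0.1 to 15 N, for 0.2 s), with the cover in and all old parts in the tray (distance between probe_tip and seam0 below 0.007 m and contact force between probe and hotplate between 0.1 and 15 N and horizontal distance between cover_b and hotplate below 0.004 m and z of cover_b in the frame of hotplate below 0.0675 m and angle between the x axis of cover_b and the y axis of hotplate, either way round below 0.08 rad and angle between cover_b's own z axis and vertical below 0.06 rad and x of old_block in the frame of tray between -0.062 and 0.062 m and y of old_block in the frame of tray between -0.087 and 0.087 m and z of each of old_block, old_channel, old_clamp in the frame of tray below 0.05 m and x of old_channel in the frame of tray between -0.062 and 0.062 m and y of old_channel in the frame of tray between -0.087 and 0.087 m and x of old_clamp in the frame of tray between -0.062 and 0.062 m and y of old_clamp in the frame of tray between -0.087 and 0.087 m), for 0.2 s.
3. the tip, still so slowly and lightly, is at seam1 (distance between probe_tip and seam1 below 0.007 m and contact force between probe and hotplate between 0.1 and 15 N), for 0.2 s.
4. the tip, still so slowly and lightly, is at seam2 (distance between probe_tip and seam2 below 0.007 m and contact force between probe and hotplate between 0.1 and 15 N), for 0.2 s.
5. the tip, still so slowly and lightly, is at seam3 (distance between probe_tip and seam3 below 0.007 m and contact force between probe and hotplate between 0.1 and 15 N), for 0.2 s.
6. the tip, still so slowly and lightly, is at seam4 (distance between probe_tip and seam4 below 0.007 m and contact force between probe and hotplate between 0.1 and 15 N), for 0.2 s.
7. the tip, still so slowly and lightly, is at seam5 (distance between probe_tip and seam5 below 0.007 m and contact force between probe and hotplate between 0.1 and 15 N), for 0.2 s.
8. the tip, still so slowly and lightly, is at seam6 (distance between probe_tip and seam6 below 0.007 m and contact force between probe and hotplate between 0.1 and 15 N), for 0.2 s.
9. the tip, still so slowly and lightly, is at seam7 (distance between probe_tip and seam7 below 0.007 m and contact force between probe and hotplate between 0.1 and 15 N), for 0.2 s.
10. the tip, still so slowly and lightly, is at seam8 (distance between probe_tip and seam8 below 0.007 m and contact force between probe and hotplate between 0.1 and 15 N), for 0.2 s.
At the end, for the whole second after the job is handed in: Old parts present: origins inside the tray, under 50 mm up. 78 mm cover in the recess: centre within 4 mm, underside within 2.5 mm of its floor, turned < 0.08, tilted < 0.06 rad. Probe within 15 mm of the rest's centre, its origin < 23 mm up, < 0.12 rad off the rest's axis, either way. All at rest (horizontal distance between cover_b and hotplate below 0.004 m and z of cover_b in the frame of hotplate below 0.0675 m and angle between the x axis of cover_b and the y axis of hotplate, either way round below 0.08 rad and angle between cover_b's own z axis and vertical below 0.06 rad and horizontal distance between probe and rest below 0.015 m and z of probe in the frame of rest below 0.023 m and angle between the x axis of probe and the x axis of rest, either way round below 0.12 rad and linear speed of each of cover_b, probe, old_block, old_channel, old_clamp below 0.02 m/s and x of old_block in the frame of tray between -0.062 and 0.062 m and y of old_block in the frame of tray between -0.087 and 0.087 m and z of each of old_block, old_channel, old_clamp in the frame of tray below 0.05 m and x of old_channel in the frame of tray between -0.062 and 0.062 m and y of old_channel in the frame of tray between -0.087 and 0.087 m and x of old_clamp in the frame of tray between -0.062 and 0.062 m and y of old_clamp in the frame of tray between -0.087 and 0.087 m); the robot touches nothing.
It fails at once if one of the two covers that do not fit, or a bystander, is moved more than 40 mm (distance of any of cover_a, cover_c, phone, screwdriver, tape from where it was at the start of the episode above 0.04 m).
Of old_block, old_channel, old_clamp only 1 to 3 are there at a start; the rules pass over those that are not, and their reading is None.
At some moment in a run one of cover_b, old_block, old_channel, old_clamp may be knocked a few centimetres aside while the robot is not near it.
Once in a run the grip may slacken for a moment while it holds something.
It also fails if it takes over 210 s, if anything falls off the work surface, if the arm or the gripper's body presses on something with over 40 N, if the wrist force passes 120 N, or if a joint passes its speed limit or range.

## Robot

A 6-joint arm with a two-finger parallel gripper is mounted at the origin on the work surface. World frame = base frame: x ahead of the robot, y to its left, z up, the work surface at z = 0. Lengths are in m, angles in rad, forces in N, time in s.
With the tool pointing down it reaches from about 0.325 to 1 m from the base axis. Payload 5.1 kg.
Tool frame: the origin (TCP) lies midway between the tips of the shut fingers; the grasp point (between the pads) lies 19 mm behind it; z points along the fingers, y is the line along which they close (so a half turn about z gives the same grasp; the last joint's range is limited). The gripper opens to 85 mm and grips with 20 to 120 N. Pads are 22 mm wide; open, the fingers measure 114 mm over their backs; the gripper's body (76 mm by 85 mm) begins 54 mm behind the grasp point. The pads swing forward as they close: fully open they stand 13 mm farther back than shut.
Start: joints at [1.04, 0.124, 1.65, -0, 1.367, -0.083], TCP at [0.281, 0.586, 0.231] pointing down, gripper open.
Joint ranges: [-2.61, 2.61], [-1.02, 2.33], [0.03, 2.71], [-1.35, 4.49], [0.32, 2.68], [-2.91, 2.91]. Speed limits (rad/s): [2.57, 2.57, 3.14, 3.14, 3.14, 3.14].

## Interface

Orientations are given as [roll, pitch, yaw] about the fixed x, y, z axes, in that order (R = Rz(yaw) Ry(pitch) Rx(roll)).
In Python, from rig import get_obs, imaging, r gives the robot as it stands.
- The arm moves only by the tool send_rows, never from a script. Its argument "deltas" is a list of rows, each a list of 4 numbers: the shift along the tool's x, y, z in cm, then the turn about the tool's z in degrees. In form: [[x, y, z, yaw], ...]. A call has 1 to 10 rows; each row shifts and turns the commanded pose from where the row before left it, along the tool's axes as they then stand; what a row does not reach is not made up. A row lasts 1/12 s, in which the tool goes at most 41.7 mm and 7.16 degrees, less where a joint would pass 70% of its speed; a pose out of reach is approached as far as the arm can. A call is refused whole if a number of a shift passes 4.17 or a number of a turn 7.16, either way. A call with a gripper value outside its range is refused whole. "fingers" is the opening, from 0 (shut) to 1 (fully open), set as the call begins (left out, the last holds). The fingers move at their own pace and stop on an object; "newtons" is the grip in N (left out, the last holds). Time passes only in rows, so rows that do not move let the fingers close. It gives the time, the measured TCP pose, the force, the opening and the grip force at its end, in the units of the state.
- get_obs(): the state, without advancing time (a new reading comes with each control period).
- imaging.camera(name): name is "scene" or "top"; returns a dict with "frame" (384x512x3 uint8, red, green, blue), "mtx" (3x3 intrinsics, pixels), "k1" (the pictures are not rectified: a ray, as slopes to the right and down, at radius r is drawn at 1 + k1 r^2 times it, then the intrinsics apply), "extrinsics" (4x4, takes a point from world to camera coordinates). Camera axes: x right, y down, z forward; pixel columns grow to the right and rows downward; lengths in m; the calibration is good to about 2 mm. A picture is of the moment at which its call begins. There is no depth.
- r.hand_in(): hands the job in; it is judged then, once.
The state is a dict: "t": time; "qpos": joint angles; "qvel": joint speeds; "tau": joint torques, N m; "tool_pos": TCP position; "tool_rot": TCP orientation; "wrist_force": force on the tool from outside, world axes, zero at the start; "ft_torque": the same for the moment, N m; "width": opening from 0.0 (shut) to 1.0 (fully open); "grasp_force": force on a finger pad.
Only numpy, scipy, OpenCV 4.12 (cv2) and the standard library are available. Lean on these libraries where they do the work, as an engineer would, in place of code of your own. Each camera call takes 0.05 s, during which the arm holds its last target. There are 200 camera calls.

## Working session

There is one attempt and no reset: what is moved stays moved. The work goes in short steps, Python scripts to look and compute and a tool call to move; the robot and the scene stay as the last step left them, time stands still between calls to the robot, and variables do not carry over. Pictures are saved under pics/ and viewed, at most 14 in all, crops included, and the job is handed in when it is done.

Besides the shell and the picture viewer there is one more tool, called after "Call:" by a JSON object that holds its "api" and its "payload". send_rows: Moves the arm, as the interface text tells. Its arguments: {"type":"object","properties":{"deltas":{"type":"array","items":{"type":"array","items":{"type":"number"}}},"fingers":{"type":"number"},"newtons":{"type":"number"}},"required":["deltas"]}

```bash
ls; mkdir -p pics; cat > h.py <<'E'
import numpy as np, cv2
from rig import get_obs, imaging, r
def cam(n):
    c=imaging.camera(n); return {k:(np.array(v) if k!='k1' else v) for k,v in c.items()}
def ray(c,u,v):
    K=c['mtx']; d=np.array([(u-K[0,2])/K[0,0],(v-K[1,2])/K[1,1]]); s=d.copy()
    for _ in range(30): s=d/(1+c['k1']*(s@s))
    E=c['extrinsics']; R=E[:3,:3]; o=-R.T@E[:3,3]; return o,R.T@np.array([s[0],s[1],1])
def onz(c,u,v,z):
    o,d=ray(c,u,v); return o+d*(z-o[2])/d[2]
def tri(c1,p1,c2,p2):
    o1,d1=ray(c1,*p1);o2,d2=ray(c2,*p2)
    t=np.linalg.lstsq(np.c_[d1,-d2],o2-o1,rcond=None)[0]
    a=o1+t[0]*d1;b=o2+t[1]*d2; return (a+b)/2,np.linalg.norm(a-b)
def proj(c,P):
    E=c['extrinsics'];p=E[:3,:3]@np.array(P)+E[:3,3];s=p[:2]/p[2];s=s*(1+c['k1']*(s@s));K=c['mtx']
    return np.array([K[0,0]*s[0]+K[0,2],K[1,1]*s[1]+K[1,2]])
def rect(c,z,x0,x1,y0,y1,s):
    # world-plane view: rows = x decreasing downwards, cols = y decreasing to right; s px per m
    xs=np.arange(x1,x0,-1/s);ys=np.arange(y1,y0,-1/s)
    m=np.array([[proj(c,(x,y,z)) for y in ys] for x in xs],np.float32)
    return cv2.remap(c['frame'],m[...,0],m[...,1],cv2.INTER_LINEAR)
def save(n,im,k=1):
    cv2.imwrite('pics/'+n,cv2.cvtColor(cv2.resize(im,None,fx=k,fy=k,interpolation=cv2.INTER_CUBIC),cv2.COLOR_RGB2BGR))
E
python3 - <<'E'
from h import *
for n in('scene','top'):
    c=cam(n); save(n+'0.png',c['frame'],1.5); E=c['extrinsics']; print(n,c['mtx'].tolist(),c['k1'],(-E[:3,:3].T@E[:3,3]).round(3),E[:3,:3].round(2).tolist()); np.save('pics/'+n+'0.npy',c,allow_pickle=True)
print(get_obs())
E
```

```text
pics
scene [[474.55554051257326, 0.0, 251.07422044344665], [0.0, 474.55554051257326, 190.37906667962562], [0.0, 0.0, 1.0]] -0.03623714037561503 [0.988 0.684 1.046] [[-0.83, 0.56, 0.0], [0.43, 0.64, -0.64], [-0.36, -0.53, -0.77]]
top [[397.2775768727239, 0.0, 256.2699156867646], [0.0, 397.2775768727239, 193.82907109174502], [0.0, 0.0, 1.0]] -0.06676452481160165 [ 0.398 -0.002  1.15 ] [[-0.01, -1.0, -0.01], [-0.99, 0.01, -0.12], [0.12, 0.01, -0.99]]
{'t': 0.1, 'qpos': array([ 1.04038280e+00,  1.24461406e-01,  1.65154279e+00,  2.04510126e-05,
        1.36754383e+00, -8.26222105e-02]), 'qvel': array([ 0.00164706, -0.00145766, -0.00261656,  0.00067628,  0.000876  ,
       -0.00081842]), 'tau': array([ 1.01451697e-03, -4.24928069e+01, -3.66654396e+01, -1.64192970e-04,
        3.92999544e-03, -2.95738836e-06]), 'tool_pos': array([0.28118159, 0.58540814, 0.23015887]), 'tool_rot': array([-3.13964561e+00, -1.81326800e-04,  2.69379701e+00]), 'wrist_force': array([ 0.10417837,  0.22640466, -0.00237723]), 'ft_torque': array([ 0.00591177, -0.03666783,  0.03484257]), 'grasp_force': 0.0, 'width': 0.9997787023370873}
```

View pics/scene0.png

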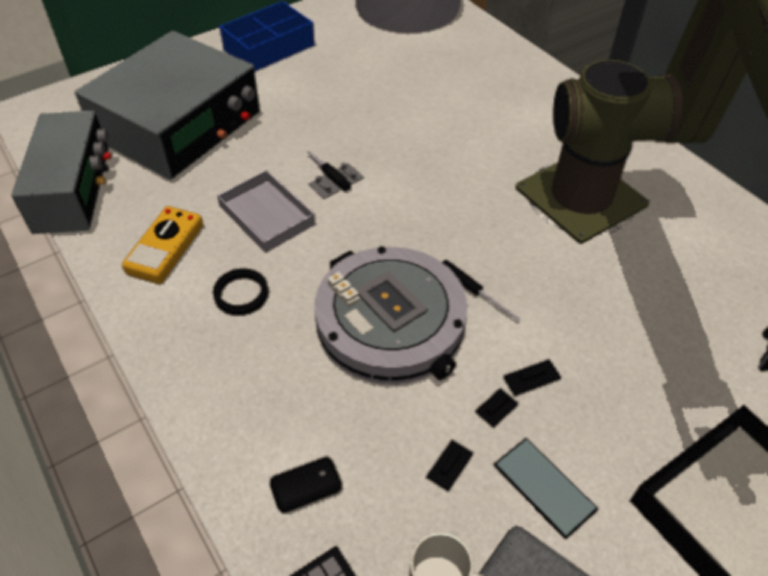

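View pics/top0.png

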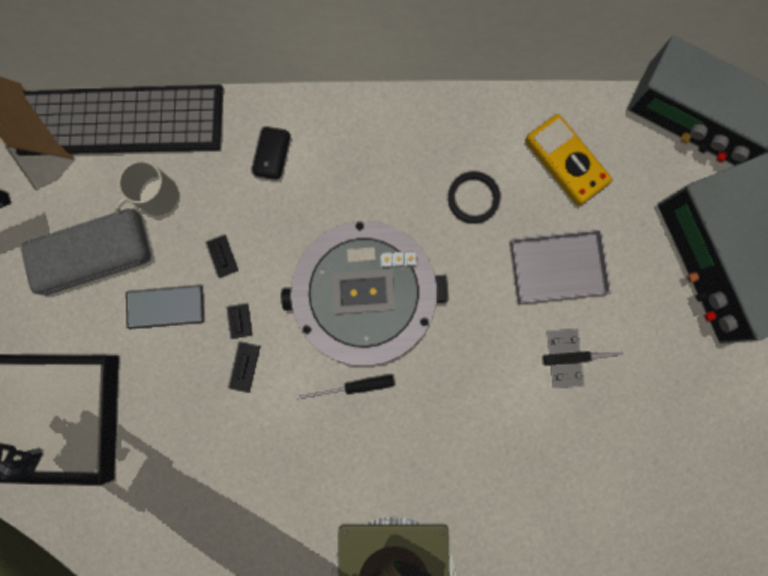

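The scene view shows the hotplate at about (390,310), with the white block on its near-left edge at (342,287). The tray is at (265,210), the probe in its rest at (335,178), and the covers at (532,377), (497,408) and (450,465). In the top view the hotplate is at (365,292), the block at (398,259), the inlet at (440,290) and the knob at (287,298). The tray is at (558,267), the probe at (570,357), and the covers at (222,256), (239,321) and (244,367).

Only one old part, the block, is visible. I'll measure it and look closer.

```bash
cat > m.py <<'E'
from h import *
def blobs(c,mask,lo,hi,box):
    m=np.zeros(mask.shape,np.uint8);u0,u1,v0,v1=box;m[v0:v1,u0:u1]=mask[v0:v1,u0:u1]
    cs,_=cv2.findContours(m,cv2.RETR_EXTERNAL,cv2.CHAIN_APPROX_NONE)
    return [k for k in cs if lo<cv2.contourArea(k)<hi]
def wrect(c,k,z):
    p=np.array([onz(c,*q[0],z)[:2] for q in k],np.float32)
    (x,y),(w,h),a=cv2.minAreaRect(p*1000)
    if w<h: w,h,a=h,w,a+90
    return np.round([x,y,w,h,a],1)
E
python3 - <<'E'
from m import *
T=np.load('pics/top0.npy',allow_pickle=True).item();S=np.load('pics/scene0.npy',allow_pickle=True).item()
def hsv(c): return cv2.cvtColor(c['frame'],cv2.COLOR_RGB2HSV)
for n,c,boxC,boxW in(('top',T,(130,180,150,265),(250,285,160,180)),('scene',S,(280,380,235,330),(215,245,175,205))):
    g=c['frame'].max(2)
    for k in blobs(c,((g<60)*255).astype('uint8'),60,3000,boxC): print(n,'cover',cv2.minAreaRect(k)[0],wrect(c,k,.010))
    h=hsv(c); 
    for k in blobs(c,((h[...,2]>190)*255).astype('uint8'),5,3000,boxW): print(n,'white',cv2.minAreaRect(k)[0],wrect(c,k,.087))
    h_=h
# hotplate outer: drum ellipses
a=rect(T,.065,.30,.75,-.2,.22,1400);save('plate.png',a)
b=rect(T,.017,.2,.65,-.52,-.2,1200)
save('right.png',b)
for p in [(365/1.5,292/1.5)]: print(onz(T,*p,.065))
for p in [(235,130),(215,130)]: print(onz(T,*p,.065))
E
```

```text
top cover (162.48236083984375, 244.32940673828125) [397.6 283.8  87.1  39.1 168.3]
top cover (159.3800048828125, 213.6599884033203) [485.8 295.   59.9  38.9   9.2]
top cover (147.6849365234375, 170.4931640625) [613.5 333.   74.9  38.6  21.6]
scene cover (299.4615478515625, 309.80767822265625) [614.2 337.9  76.2  38.7  21.2]
scene cover (330.5, 271.5) [486.6 299.8  62.9  38.8   9.2]
scene cover (354.2919921875, 251.30288696289062) [398.3 288.3  90.   40.1 168.2]
scene cover (293.1831359863281, 245.16831970214844) [515.5 185.1  75.5  38.4   9.1]
scene white (216.0, 178.5) [596.  -62.1  17.8   5.4  58.8]
[0.53267003 0.04866141 0.065     ]
[0.71648435 0.07198627 0.065     ]
[0.71712301 0.12850813 0.065     ]
```

View pics/plate.png

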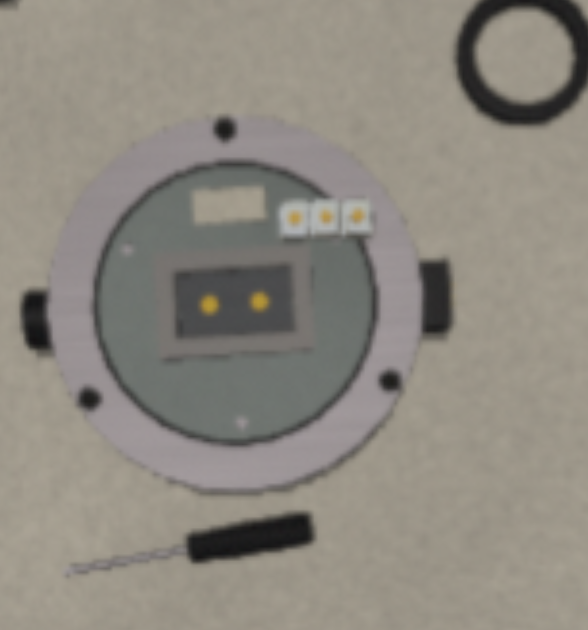

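View pics/right.png

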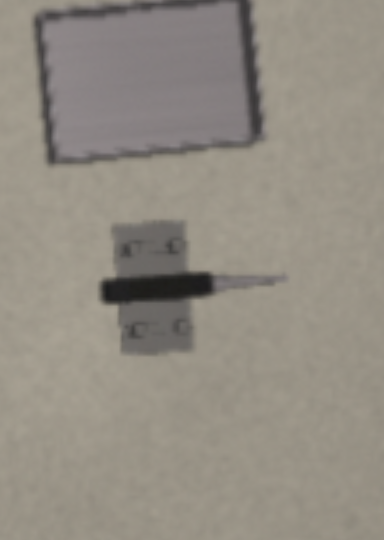

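plate.png shows only the white block, at (326,217), lying across the joint. The joint circle is centred near (236,302) and the feet are at (225,129), (89,399) and (389,380), which puts the hotplate yaw at about +3.5°. The recess is at (235,302). right.png shows the tray at (148,82) and the probe handle at (157,287), with its tip at (287,278).

Next I'll refine these with both views.

```bash
cat > look.py <<'E'
from m import *
def hsv(c): return cv2.cvtColor(c['frame'],cv2.COLOR_RGB2HSV)
def ctr(k): M=cv2.moments(k);return M['m10']/M['m00'],M['m01']/M['m00']
def white(c,box):   # block: V high, low saturation relative to plate
    h=hsv(c); k=blobs(c,((h[...,2]>185)*255).astype('uint8'),20,900,box)
    return k
def dark(c,box,t=60,lo=60,hi=3000): return blobs(c,((c['frame'].max(2)<t)*255).astype('uint8'),lo,hi,box)
E
python3 - <<'E'
from look import *
T=np.load('pics/top0.npy',allow_pickle=True).item();S=np.load('pics/scene0.npy',allow_pickle=True).item()
hT,hS=hsv(T),hsv(S)
print('block px top',hT[172,258:264].tolist(),hT[172,266:280:2].tolist())
print('plate',hT[180,230].tolist(),'rim',hT[150,225].tolist(),'bench',hT[140,200].tolist())
def cc(c,k,z): return np.round([*(onz(c,*ctr(k),z)*1000)[:2]],1)
# covers tri
kt=dark(T,(130,180,150,265));ks=dark(S,(280,380,235,330))
for a,b in((0,2),(1,1),(2,0)):
    P,e=tri(T,ctr(kt[a]),S,ctr(ks[b]));print('cover',P.round(4),round(e,4))
# feet, inlet etc
for n,c in(('T',T),('S',S)):
    C0=np.array([.534,.051])
    for a in(3.5,123.5,-116.5):
        q=proj(c,(C0[0]+.124*np.cos(np.radians(a)),C0[1]+.124*np.sin(np.radians(a)),.07)); u,v=q.round().astype(int)
        k=dark(c,(u-7,u+8,v-7,v+8),75,6,120)
        print(n,'foot',a,[ (cc(c,x,.070),ctr(x)) for x in k])
    # joint circle: radial darkest sample
    pts=[]
    I=cv2.GaussianBlur(c['frame'].sum(2).astype(np.float32),(0,0),.6)
    for th in np.radians(np.arange(0,360,4)):
        rr=np.arange(.090,.110,.0005);uv=np.array([proj(c,(C0[0]+x*np.cos(th),C0[1]+x*np.sin(th),.065)) for x in rr],np.float32)
        v=cv2.remap(I,uv[:,0].reshape(1,-1),uv[:,1].reshape(1,-1),1)[0]; i=v.argmin()
        if v[i]<300: pts.append((C0[0]+rr[i]*np.cos(th),C0[1]+rr[i]*np.sin(th)))
    p=np.array(pts);A=np.c_[2*p,np.ones(len(p))]
    for _ in range(3):
        s=np.linalg.lstsq(A,(p**2).sum(1),rcond=None)[0];R=np.sqrt(s[2]+s[:2]@s[:2]);d=np.abs(np.hypot(*(p-s[:2]).T)-R);p=p[d<.002];A=np.c_[2*p,np.ones(len(p))]
    print(n,'joint',s[:2].round(4),R.round(4),len(p))
# block: V>185
for n,c,box in(('T',T,(250,285,160,182)),('S',S,(212,245,175,208))):
    h=hsv(c); m=((h[...,2]>150)*255).astype('uint8');m=cv2.morphologyEx(m,cv2.MORPH_CLOSE,np.ones((3,3),np.uint8))
    for k in blobs(c,m,30,900,box): print(n,'block',ctr(k),wrect(c,k,.087))
# probe handle + tray
for n,c,box in(('T',T,(355,400,225,250)),('S',S,(200,245,98,132))):
    for k in dark(c,box,60,30,900): print(n,'probe',ctr(k),wrect(c,k,.026))
E
```

```text
block px top [[21, 137, 181], [21, 67, 179], [30, 5, 170], [75, 3, 157], [70, 4, 179], [30, 10, 179]] [[21, 141, 177], [30, 11, 163], [50, 4, 173], [21, 72, 163], [21, 152, 176], [30, 11, 165], [0, 12, 132]]
plate [60, 7, 113] rim [15, 24, 149] bench [20, 30, 155]
cover [0.3965 0.2858 0.0047] 0.0021
cover [0.4852 0.2971 0.0044] 0.0024
cover [0.6135 0.3355 0.0037] 0.0023
T foot 3.5 [(array([656.9,  59.8]), (239.2051282051282, 150.2051282051282))]
T foot 123.5 [(array([465.6, 156.2]), (203.92307692307693, 219.1153846153846))]
T foot -116.5 [(array([477.5, -57.6]), (282.28787878787875, 214.28787878787878))]
T joint [0.5339 0.0526] 0.0989 84
S foot 3.5 [(array([656.8,  62.9]), (221.5, 224.0)), (array([674.1,  62.9]), (215.67479674796746, 227.13008130081298))]
S foot 123.5 [(array([464.4, 158.4]), (305.0, 215.11111111111111))]
S foot -116.5 [(array([478. , -54.3]), (254.0, 166.5))]
S joint [0.5314 0.0539] 0.0986 85
T block (271.63157894736844, 171.6110102843315) [596.  -22.2  81.5  58.1  89.2]
S block (223.55598958333331, 185.67252604166666) [591.8 -26.7  82.5  65.2  59. ]
T probe (377.4794117647059, 238.4460784313725) [ 410.1 -328.2   88.9   19.5   94.6]
S probe (223.6726618705036, 117.68225419664267) [ 415.2 -319.    95.8   28.8   91.6]
```

```bash
cat > go.py <<'E'
import sys
from h import *
# usage: go.py x y z yawdeg(mod 180 tool-x direction) -> turn (tool deg), then shift cm in tool axes after the turn
def go(x,y,z,yaw,full=False):
    o=get_obs();p=o['tool_pos'];w=np.degrees(o['tool_rot'][2])
    m=360 if full else 180
    d=(yaw-w+m/2)%m-m/2; a=np.radians(w+d);D=np.array([x,y,z])-p
    q1,q6=np.degrees(o['qpos'][[0,5]])
    print('pos',p.round(4),'yaw',w.round(1),'q1 %.0f q6 %.0f'%(q1,q6),'| turn',round(-d,1),'shift cm',(100*np.array([D[0]*np.cos(a)+D[1]*np.sin(a),D[0]*np.sin(a)-D[1]*np.cos(a),-D[2]])).round(2),'t',round(o['t'],1),'w',round(float(o['width']),2))
if __name__=='__main__': go(*map(float,sys.argv[1:5]),full=len(sys.argv)>5)
E
python3 - <<'E'
from h import *
T=np.load('pics/top0.npy',allow_pickle=True).item();S=np.load('pics/scene0.npy',allow_pickle=True).item()
print(tri(T,proj(T,(.595,-.0129,.065)),S,(342.3/1.5,286.3/1.5)))
E
python3 go.py .591 -.020 .2 93.7
```

```text
(array([ 0.59081913, -0.01186096,  0.08219187]), np.float64(0.0027067234619543618))
pos [0.2812 0.5854 0.2302] yaw 154.3 q1 60 q6 -5 | turn 60.6 shift cm [-62.41  27.01   3.02] t 0.1 w 1.0
```

Call:
{"api": "send_rows", "payload": {"deltas": [[0,0,0,6.7],[0,0,0,6.7],[0,0,0,6.7],[0,0,0,6.7],[0,0,0,6.7],[0,0,0,6.7],[0,0,0,6.7],[0,0,0,6.7],[0,0,0,7]], "fingers": 0.65, "newtons": 40}}

```text
t: 0.85
tool_pos: [0.2813, 0.5856, 0.2305]
tool_rot: [-3.141, 0.001, 1.63]
wrist_force: [0.2, -0.1, -0.4]
width: 0.65
grasp_force: 0.0
```

Call:
{"api": "send_rows", "payload": {"deltas": [[-3.5,1.5,0.2,0],[-3.5,1.5,0.2,0],[-3.5,1.5,0.2,0],[-3.5,1.5,0.2,0],[-3.5,1.5,0.2,0],[-3.5,1.5,0.2,0],[-3.5,1.5,0.2,0],[-3.5,1.5,0.2,0],[-3.5,1.5,0.2,0]]}}

```text
t: 1.6
tool_pos: [0.4369, 0.2785, 0.2128]
tool_rot: [-3.141, 0.0, 1.636]
wrist_force: [0.8, 0.2, -0.1]
width: 0.649
grasp_force: 0.0
```

Call:
{"api": "send_rows", "payload": {"deltas": [[-3.5,1.5,0.2,0],[-3.5,1.5,0.2,0],[-3.5,1.5,0.2,0],[-3.5,1.5,0.2,0],[-3.5,1.5,0.2,0],[-3.5,1.5,0.2,0],[-3.5,1.5,0,0],[-3.5,1.5,0,0],[-2,1.0,0,0],[0,0,0,0]]}}

```text
t: 2.43
tool_pos: [0.5873, -0.0143, 0.2007]
tool_rot: [-3.141, 0.001, 1.632]
wrist_force: [-1.2, -0.2, 0.6]
width: 0.652
grasp_force: 0.0
```

```bash
python3 go.py .591 -.020 .072 93.7
```

```text
pos [ 0.5873 -0.0143  0.2007] yaw 93.5 q1 -7 q6 -10 | turn -0.2 shift cm [-0.59  0.34 12.87] t 2.4 w 0.65
```

Call:
{"api": "send_rows", "payload": {"deltas": [[-0.6,0.35,3,0],[0,0,3,0],[0,0,3,0],[0,0,2,0],[0,0,1,0],[0,0,0.8,0],[0,0,0,0]]}}

```text
t: 3.02
tool_pos: [0.5889, -0.0157, 0.0719]
tool_rot: [-3.139, -0.001, 1.637]
wrist_force: [0.6, 0.4, -0.0]
width: 0.65
grasp_force: 0.0
```

Call:
{"api": "send_rows", "payload": {"deltas": [[0,0,0,0],[0,0,0,0],[0,0,0,0],[0,0,0,0],[0,0,0,0],[0,0,0,0]], "fingers": 0}}

```text
t: 3.52
tool_pos: [0.5915, -0.0164, 0.0755]
tool_rot: [3.138, 0.0, 1.636]
wrist_force: [-0.3, 0.8, 6.4]
width: 0.265
grasp_force: 40.1
```

Call:
{"api": "send_rows", "payload": {"deltas": [[0,0,-1,0],[0,0,-2,0],[0,0,-3,0],[0,0,-2,0],[0,0,0,0]]}}

```text
t: 3.93
tool_pos: [0.5928, -0.0166, 0.1593]
tool_rot: [3.133, 0.002, 1.636]
wrist_force: [1.3, -0.3, 0.2]
width: 0.264
grasp_force: 39.3
```

```bash
python3 go.py .583 -.325 .1 93.7
```

```text
pos [ 0.5928 -0.0166  0.1593] yaw 93.7 q1 -7 q6 -11 | turn 0.0 shift cm [-30.71  -2.97   5.93] t 3.9 w 0.26
```

Call:
{"api": "send_rows", "payload": {"deltas": [[-3.1,-0.3,0,0],[-3.1,-0.3,0,0],[-3.1,-0.3,0,0],[-3.1,-0.3,0,0],[-3.1,-0.3,0,0],[-3.1,-0.3,0,0],[-3.1,-0.3,0,0],[-3.1,-0.3,0,0],[-3.1,-0.3,0,0],[-2.8,-0.3,0,0]]}}

```text
t: 4.77
tool_pos: [0.5789, -0.326, 0.1517]
tool_rot: [-3.14, -0.001, 1.636]
wrist_force: [-0.6, 1.1, -1.2]
width: 0.266
grasp_force: 39.3
```

Call:
{"api": "send_rows", "payload": {"deltas": [[0,0,3,0],[0,0,3,0],[0,0,3,0],[0,0,2,0],[0,0,1,0],[0,0,1,0],[0,0,0.8,0],[0,0,0,0],[0,0,0,0]]}}

```text
t: 5.52
tool_pos: [0.5807, -0.3249, 0.0162]
tool_rot: [3.141, 0.001, 1.636]
wrist_force: [0.3, -0.6, -0.2]
width: 0.273
grasp_force: 39.3
```

Call:
{"api": "send_rows", "payload": {"deltas": [[0,0,0.2,0],[0,0,0,0],[0,0,0,0]]}}

```text
t: 5.77
tool_pos: [0.5804, -0.3248, 0.0142]
tool_rot: [3.141, 0.001, 1.636]
wrist_force: [0.0, 0.2, -0.5]
width: 0.268
grasp_force: 39.3
```

Call:
{"api": "send_rows", "payload": {"deltas": [[0,0,0,0],[0,0,0,0],[0,0,0,0],[0,0,-1,0],[0,0,-3,0],[0,0,-4,0],[0,0,-4,0],[0,0,-4,0],[0,0,-2,0]], "fingers": 0.45}}

```text
t: 6.52
tool_pos: [0.5821, -0.3259, 0.2013]
tool_rot: [3.134, 0.006, 1.636]
wrist_force: [0.8, -0.2, 1.4]
width: 0.451
grasp_force: 0.0
```

```bash
python3 - <<'E'
from look import *
T=cam('top');S=cam('scene')
a=rect(T,.01,.50,.66,-.42,-.22,1500); b=rect(T,.065,.40,.66,-.08,.18,1100)
save('t1.png',np.hstack([cv2.resize(a,(375,300)),cv2.resize(b,(300,300))]))
kt=dark(T,(130,180,150,185));ks=dark(S,(280,325,290,330))
for k in kt: print(wrect(T,k,.010),ctr(k))
for k in ks: print(wrect(S,k,.010),ctr(k))
if kt and ks: print(tri(T,ctr(kt[0]),S,ctr(ks[0])))
E
python3 go.py .6135 .3345 .15 21.4
```

```text
[613.5 333.1  73.8  38.   21.3] (147.65250737463126, 170.45191740412977)
[614.2 337.7  76.1  38.7  20.5] (299.42035398230087, 309.87831858407077)
(array([0.61360071, 0.33550464, 0.00395787]), np.float64(0.0022044083806109895))
pos [ 0.5829 -0.3264  0.2017] yaw 93.7 q1 -34 q6 -38 | turn 72.3 shift cm [ 26.97 -60.42   5.17] t 6.6 w 0.45
```

View pics/t1.png

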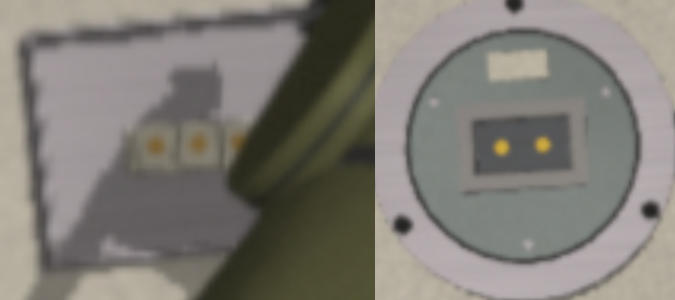

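The block is in the tray at (195,145) of the crop, and the plate carries nothing else. Cover_b has not moved, so I'll fetch it next.

Call:
{"api": "send_rows", "payload": {"deltas": [[0,0,0,7.1],[0,0,0,7.1],[0,0,0,7.1],[0,0,0,7.1],[0,0,0,7.1],[0,0,0,7.1],[0,0,0,7.1],[0,0,0,7.1],[0,0,0,7.1],[0,0,0,7.1]]}}

```text
t: 7.45
tool_pos: [0.5794, -0.3241, 0.1921]
tool_rot: [-3.14, 0.001, 0.391]
wrist_force: [-0.8, 0.2, 0.2]
width: 0.45
grasp_force: 0.0
```

Call:
{"api": "send_rows", "payload": {"deltas": [[1.4,-3.1,0,1.3],[1.4,-3.1,0,0],[1.4,-3.1,0,0],[1.4,-3.1,0,0],[1.4,-3.1,0,0],[1.4,-3.1,0,0],[1.4,-3.1,0,0],[1.4,-3.1,0,0],[1.4,-3.1,0,0],[1.4,-3.1,0,0]]}}

```text
t: 8.28
tool_pos: [0.5953, 0.0169, 0.1924]
tool_rot: [-3.141, 0.002, 0.374]
wrist_force: [0.4, 0.3, -0.8]
width: 0.45
grasp_force: 0.0
```

Call:
{"api": "send_rows", "payload": {"deltas": [[1.4,-3.1,0.5,0],[1.4,-3.1,0.5,0],[1.4,-3.1,0.5,0],[1.4,-3.1,0.5,0],[1.4,-3.1,0.5,0],[1.4,-3.1,0.5,0],[1.4,-3.1,0.5,0],[1.4,-3.1,0.5,0],[1.4,-3.1,0.5,0],[0,0,0,0]]}}

```text
t: 9.12
tool_pos: [0.6096, 0.3257, 0.1457]
tool_rot: [-3.14, 0.003, 0.379]
wrist_force: [-0.3, -0.2, -0.3]
width: 0.45
grasp_force: 0.0
```

```bash
python3 go.py .6135 .335 .0125 21.3
```

```text
pos [0.6096 0.3257 0.1457] yaw 21.7 q1 24 q6 92 | turn 0.4 shift cm [ 0.7  -0.72 13.32] t 9.1 w 0.45
```

Call:
{"api": "send_rows", "payload": {"deltas": [[0.7,-0.7,3,0.4],[0,0,3,0],[0,0,3,0],[0,0,2,0],[0,0,1,0],[0,0,0.5,0],[0,0,0.5,0],[0,0,0,0],[0,0,0,0]]}}

```text
t: 9.87
tool_pos: [0.6165, 0.3303, 0.0199]
tool_rot: [-3.142, -0.002, 0.367]
wrist_force: [0.4, 0.4, 0.4]
width: 0.448
grasp_force: 0.0
```

```bash
python3 go.py .6135 .335 .0125 21.3; python3 - <<'E'
from look import *
S=cam('scene');u,v=S and proj(S,(.6135,.335,.02)).astype(int)
save('g1.png',S['frame'][v-40:v+40,u-50:u+50],6)
E
```

```text
pos [0.6165 0.3303 0.0199] yaw 21.0 q1 24 q6 93 | turn -0.3 shift cm [-0.11 -0.55  0.74] t 9.9 w 0.45
```

View pics/g1.png

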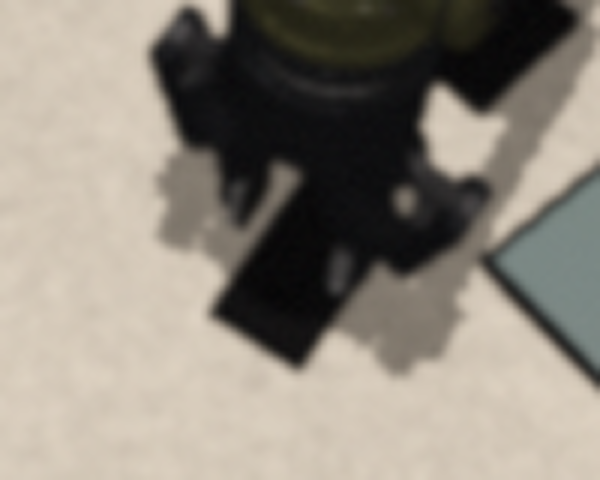

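The crop shows the fingers on either side of the cover, with its end at (260,330). I'll lower and close.

Call:
{"api": "send_rows", "payload": {"deltas": [[-0.1,-0.4,0.3,0],[0,0,0.4,0],[0,0,0,0]]}}

```text
t: 10.17
tool_pos: [0.6126, 0.3335, 0.0109]
tool_rot: [3.142, 0.001, 0.368]
wrist_force: [-1.1, -0.9, -0.3]
width: 0.451
grasp_force: 0.0
```

Call:
{"api": "send_rows", "payload": {"deltas": [[0,0,0,0],[0,0,0,0],[0,0,0,0],[0,0,0,0],[0,0,0,0],[0,0,0,0],[0,0,0,0]], "fingers": 0, "newtons": 60}}

```text
t: 10.75
tool_pos: [0.6133, 0.3334, 0.0115]
tool_rot: [-3.142, -0.0, 0.367]
wrist_force: [0.5, 0.5, 2.3]
width: 0.117
grasp_force: 63.2
```

Call:
{"api": "send_rows", "payload": {"deltas": [[0,0,-1,0],[0,0,-2,0],[0,0,-4,0],[0,0,-4,0],[0,0,-3,0],[0,0,0,0]]}}

```text
t: 11.25
tool_pos: [0.6174, 0.3353, 0.1621]
tool_rot: [-3.141, -0.015, 0.367]
wrist_force: [1.7, 0.9, 0.4]
width: 0.117
grasp_force: 63.0
```

```bash
python3 go.py .533 .053 .12 93.3
```

```text
pos [0.6174 0.3353 0.1621] yaw 21.0 q1 24 q6 93 | turn -72.3 shift cm [-27.7  -10.05   4.21] t 11.2 w 0.12
```

Call:
{"api": "send_rows", "payload": {"deltas": [[0,0,0,-7.1],[0,0,0,-7.1],[0,0,0,-7.1],[0,0,0,-7.1],[0,0,0,-7.1],[0,0,0,-7.1],[0,0,0,-7.1],[0,0,0,-7.1],[0,0,0,-7.1],[0,0,0,-7.1]]}}

```text
t: 12.08
tool_pos: [0.6127, 0.3332, 0.151]
tool_rot: [-3.141, 0.0, 1.613]
wrist_force: [-0.2, -0.2, -0.3]
width: 0.12
grasp_force: 62.9
```

Call:
{"api": "send_rows", "payload": {"deltas": [[-2.8,-1,0.2,-1.3],[-2.8,-1,0.2,0],[-2.8,-1,0.2,0],[-2.8,-1,0.2,0],[-2.8,-1,0.2,0],[-2.8,-1,0.2,0],[-2.8,-1,0.2,0],[-2.8,-1,0.2,0],[-2.8,-1,0.2,0],[-2.5,-1,0.2,0]]}}

```text
t: 12.92
tool_pos: [0.5278, 0.0497, 0.1311]
tool_rot: [-3.141, 0.0, 1.629]
wrist_force: [0.6, 0.6, -0.7]
width: 0.118
grasp_force: 62.9
```

Call:
{"api": "send_rows", "payload": {"deltas": [[0,0,0,0],[0,0,0,0],[0,0,0,0]]}}

```text
t: 13.17
tool_pos: [0.5289, 0.0515, 0.1315]
tool_rot: [3.141, -0.0, 1.629]
wrist_force: [-0.0, -0.0, -0.1]
width: 0.119
grasp_force: 62.9
```

```bash
python3 go.py .533 .053 .09 93.3; python3 - <<'E'
from look import *
T=cam('top');S=cam('scene')
a=T['frame'][140:250,180:310];b=S['frame'][150:260,200:330]
save('ins.png',np.hstack([a,b]),3)
E
```

```text
pos [0.5289 0.0515 0.1315] yaw 93.3 q1 -0 q6 -4 | turn 0.0 shift cm [0.13 0.42 4.15] t 13.2 w 0.12
```

View pics/ins.png

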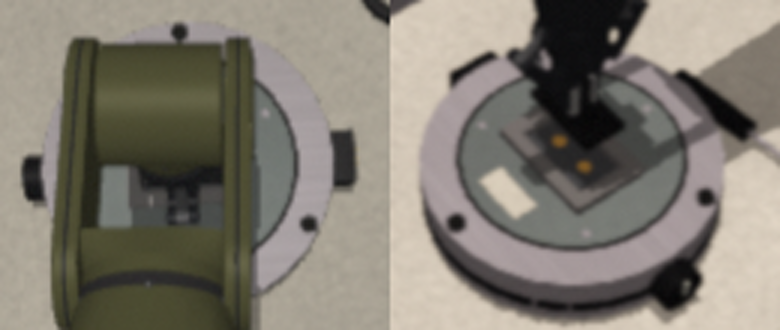

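The right half shows the cover held above the recess, with its front corner at about (590,140) and the recess below at (575,165). I'll align and descend.

Call:
{"api": "send_rows", "payload": {"deltas": [[0.15,0.4,1.5,0],[0,0,1.5,0],[0,0,1,0],[0,0,0,0],[0,0,0,0],[0,0,0,0]]}}

```text
t: 13.77
tool_pos: [0.5332, 0.0533, 0.0919]
tool_rot: [3.141, 0.0, 1.63]
wrist_force: [-0.4, 0.1, 0.4]
width: 0.121
grasp_force: 64.0
```

```bash
python3 go.py .533 .053 .0765 93.3;python3 go.py .533 .053 .0765 93.3
```

```text
pos [0.5332 0.0533 0.0919] yaw 93.4 q1 -0 q6 -3 | turn 0.1 shift cm [-0.03 -0.02  1.54] t 13.8 w 0.12
pos [0.5332 0.0533 0.0919] yaw 93.4 q1 -0 q6 -3 | turn 0.1 shift cm [-0.03 -0.02  1.54] t 13.8 w 0.12
```

Call:
{"api": "send_rows", "payload": {"deltas": [[0,0,0.2,0],[0,0,0.2,0],[0,0,0.1,0],[0,0,0.1,0],[0,0,0.1,0],[0,0,0,0]]}}

```text
t: 14.27
tool_pos: [0.5325, 0.0529, 0.0841]
tool_rot: [-3.141, -0.0, 1.629]
wrist_force: [-0.5, 0.3, -0.3]
width: 0.118
grasp_force: 64.0
```

Call:
{"api": "send_rows", "payload": {"deltas": [[0,0,0.1,0],[0,0,0.1,0],[0,0,0.1,0],[0,0,0,0]]}}

```text
t: 14.6
tool_pos: [0.5325, 0.0529, 0.081]
tool_rot: [-3.141, 0.0, 1.629]
wrist_force: [-1.0, -0.8, -0.4]
width: 0.112
grasp_force: 64.0
```

Call:
{"api": "send_rows", "payload": {"deltas": [[0,0,0.1,0],[0,0,0.1,0],[0,0,0.1,0],[0,0,0.1,0],[0,0,0,0]]}}

```text
t: 15.02
tool_pos: [0.5325, 0.0529, 0.077]
tool_rot: [-3.141, -0.0, 1.629]
wrist_force: [0.2, -0.1, -0.9]
width: 0.118
grasp_force: 64.0
```

Call:
{"api": "send_rows", "payload": {"deltas": [[0,0,0.1,0],[0,0,0.1,0],[0,0,0.1,0],[0,0,0.1,0],[0,0,0,0]]}}

```text
t: 15.43
tool_pos: [0.5334, 0.053, 0.0765]
tool_rot: [3.141, 0.0, 1.629]
wrist_force: [-7.7, -0.8, 15.2]
width: 0.118
grasp_force: 66.2
```

Call:
{"api": "send_rows", "payload": {"deltas": [[0,0,0.1,0],[0,0,0,0],[0,0,0,0],[0,0,0,0]]}}

```text
t: 15.77
tool_pos: [0.5337, 0.053, 0.0764]
tool_rot: [3.141, 0.0, 1.629]
wrist_force: [-10.5, -1.1, 20.6]
width: 0.12
grasp_force: 66.9
```

Call:
{"api": "send_rows", "payload": {"deltas": [[0,0,-0.4,0],[0,0,0,0],[0,0,0,0],[0,0,0,0]], "fingers": 0.4}}

```text
t: 16.1
tool_pos: [0.5324, 0.053, 0.0758]
tool_rot: [-3.141, -0.0, 1.629]
wrist_force: [0.2, -0.1, 0.1]
width: 0.399
grasp_force: 0.0
```

Call:
{"api": "send_rows", "payload": {"deltas": [[0,0,-2,0],[0,0,-3,0],[0,0,-4,0],[0,0,-4,0],[-4,0,-2,0],[-4,0,0,0],[-4,0,0,0],[-4,0,0,0],[-4,0,0,0],[-4,0,0,0]]}}

```text
t: 16.93
tool_pos: [0.5461, -0.1857, 0.2243]
tool_rot: [-3.141, -0.0, 1.629]
wrist_force: [0.4, 0.5, 0.5]
width: 0.396
grasp_force: 0.0
```

```bash
cat > rec.py <<'E'
from look import *
import sys
T=cam('top');S=cam('scene')
for n,c in(('T',T),('S',S)):
    q=proj(c,(.533,.053,.075));u,v=q.round().astype(int)
    for k in dark(c,(u-30,u+30,v-30,v+30),50,60,2000): print(n,wrect(c,k,.075),ctr(k))
save(sys.argv[1],np.hstack([T['frame'][140:250,180:310],S['frame'][150:260,200:330]]),3)
# probe
for n,c,box in(('T',T,(355,400,225,250)),('S',S,(200,245,98,132))):
    for k in dark(c,box,60,30,900): print(n,'probe',ctr(k),wrect(c,k,.026))
E
python3 rec.py cov.png; python3 go.py .4 -.33 .15 93.3
```

```text
S [533.6  55.5  76.8  40.   93.2] (260.19481813652214, 199.74040857000494)
T probe (387.63859649122804, 237.8842105263158) [ 411.3 -354.8   34.6   16.9   89.4]
T probe (369.46031746031747, 228.9047619047619) [ 433.  -300.6   54.1   31.    89.5]
S probe (223.7401774397972, 117.76172370088719) [ 415.2 -318.1   93.9   28.7   91.6]
pos [ 0.5461 -0.1888  0.224 ] yaw 93.0 q1 -24 q6 -27 | turn -0.3 shift cm [-13.26 -15.4    7.4 ] t 17.0 w 0.4
```

View pics/cov.png

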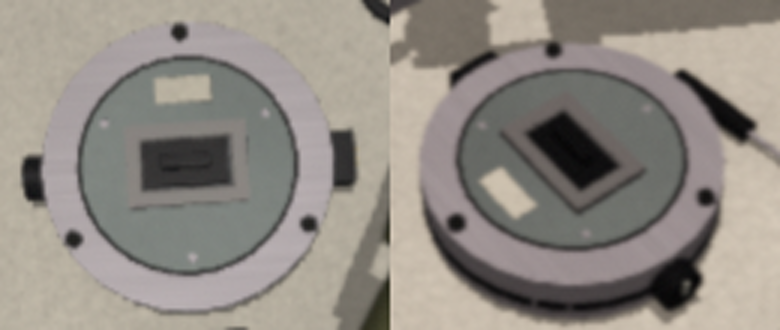

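Both views show the cover flush in the collar, centred at (185,163) and (572,150) with yaw 93.2°. Before grasping I'll look more closely at the probe in its rest.

```bash
python3 - <<'E'
from look import *
T=np.load('pics/top0.npy',allow_pickle=True).item();S=np.load('pics/scene0.npy',allow_pickle=True).item()
save('rest.png',np.hstack([T['frame'][212:264,355:420],S['frame'][90:142,195:260]]),6)
E
```

```text
(no output)
```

View pics/rest.png

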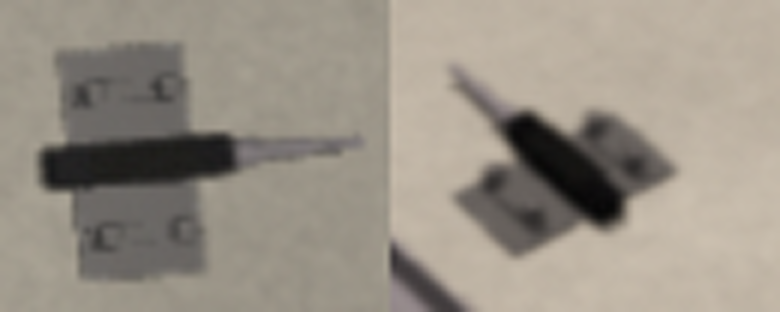

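The crop shows the plate's long side running across the probe. There are support-like marks at (85,92), (162,88), (105,237) and (185,230) in the left half, and at (497,178), (535,218), (597,130) and (632,162) in the right half. This looks at odds with the text, so I'll measure the heights from the two views.

```bash
python3 - <<'E'
from look import *
T=np.load('pics/top0.npy',allow_pickle=True).item();S=np.load('pics/scene0.npy',allow_pickle=True).item()
t=lambda u,v:(u/6+355,v/6+212); s=lambda u,v:((u-390)/6+195,v/6+90)
for n,a,b in(('m+x tip',(162,88),(497,178)),('m+x rear',(85,92),(535,218)),('m-x tip',(185,230),(597,130)),('m-x rear',(105,237),(632,162)),
 ('plate +x rear',(55,50),(518,255)),('plate +x tip',(183,43),(456,195)),('plate -x tip',(203,272),(600,108)),('plate -x rear',(80,279),(675,170)),
 ('tip',(362,142),(453,68)),('handle rear mid top',(42,168),(612,215)),('handle front mid top',(235,150),(518,122))):
    P,e=tri(T,t(*a),S,s(*b)); print(n,(P*1000).round(1),round(e*1000,1))
E
python3 go.py .411 -.328 .15 94.5
```

```text
m+x tip [ 442.8 -345.7    9.9] 3.3
m+x rear [ 441.3 -309.     8. ] 3.3
m-x tip [ 374.4 -355.1    4.3] 5.3
m-x rear [ 373.2 -316.9    7.8] 0.9
plate +x rear [ 461.2 -296.2    1.8] 5.2
plate +x tip [ 463.5 -359.    -1.3] 6.8
plate -x tip [ 358.4 -367.3    2.5] 5.6
plate -x rear [ 3.530e+02 -3.061e+02  1.000e-01] 1.7
tip [ 415.3 -441.6    7.6] 5.3
handle rear mid top [ 405.7 -287.3    8.3] 2.2
handle front mid top [ 411.7 -377.9   11.9] 6.5
pos [ 0.5461 -0.1888  0.224 ] yaw 93.0 q1 -24 q6 -27 | turn -1.5 shift cm [-12.82 -14.56   7.4 ] t 17.0 w 0.4
```

Relative to the plate, the handle and tip sit only about 10 mm up, and the marks are about 7 mm above it. That suggests the supports are at ±34 mm along world x and the probe lies across them. I'll settle it by touching a cheek with shut fingers at (0.450, −0.351).

```bash
python3 go.py .450 -.351 .06 94
```

```text
pos [ 0.5461 -0.1888  0.224 ] yaw 93.0 q1 -24 q6 -27 | turn -1.0 shift cm [-15.51 -10.72  16.4 ] t 17.0 w 0.4
```

Call:
{"api": "send_rows", "payload": {"deltas": [[-3,-1.6,2,-1],[-3,-1.7,2,0],[-3,-1.7,3,0],[-3,-1.7,3,0],[-2.9,-1.7,3,0],[-0.8,0,3,0],[0,0,0,0],[0,0,0,0]], "fingers": 0}}

```text
t: 17.7
tool_pos: [0.4763, -0.3374, 0.07]
tool_rot: [-3.138, -0.004, 1.646]
wrist_force: [-0.1, -0.4, 0.2]
width: 0.0
grasp_force: 0.0
```

```bash
python3 go.py .450 -.351 .025 94
```

```text
pos [ 0.4763 -0.3374  0.07  ] yaw 94.3 q1 -41 q6 -45 | turn 0.3 shift cm [-1.18 -2.72  4.5 ] t 17.7 w 0.0
```

Call:
{"api": "send_rows", "payload": {"deltas": [[-1.2,-2.7,1,0],[0,0,2,0],[0,0,1,0],[0,0,0,0],[0,0,0.3,0],[0,0,0.2,0],[0,0,0.2,0],[0,0,0,0]]}}

```text
t: 18.37
tool_pos: [0.4524, -0.3527, 0.026]
tool_rot: [3.141, 0.001, 1.647]
wrist_force: [1.1, 0.1, 0.1]
width: -0.001
grasp_force: 0.0
```

Call:
{"api": "send_rows", "payload": {"deltas": [[0,0,0.2,0],[0,0,0.2,0],[0,0,0,0]]}}

```text
t: 18.62
tool_pos: [0.4517, -0.3526, 0.0212]
tool_rot: [-3.141, -0.0, 1.647]
wrist_force: [-0.2, -0.6, -0.7]
width: -0.002
grasp_force: 0.0
```

Call:
{"api": "send_rows", "payload": {"deltas": [[0,0,0.2,0],[0,0,0.1,0],[0,0,0,0]]}}

```text
t: 18.87
tool_pos: [0.4521, -0.3531, 0.0199]
tool_rot: [-3.141, -0.0, 1.647]
wrist_force: [-2.6, 3.1, 8.5]
width: -0.001
grasp_force: 4.1
```

Call:
{"api": "send_rows", "payload": {"deltas": [[0,0,0.2,0],[0,0,0.1,0],[0,0,0,0]]}}

```text
t: 19.12
tool_pos: [0.4523, -0.3532, 0.0195]
tool_rot: [-3.141, -0.001, 1.647]
wrist_force: [-9.0, 8.4, 24.2]
width: -0.002
grasp_force: 11.9
```

The fingers met the cheek at z = 0.020, so the rest's axis runs along world x, at about 4°. The probe is lying crosswise on the rest's plate, and I'll have to lay it back along x. Next I'll grasp it at the middle of the handle.

Call:
{"api": "send_rows", "payload": {"deltas": [[0,0,-2,0],[0,0,-2,0],[0,0,-1,0],[0,0,0,0],[0,0,0,0]], "fingers": 0.34, "newtons": 60}}

```text
t: 19.53
tool_pos: [0.452, -0.353, 0.0658]
tool_rot: [3.141, 0.001, 1.647]
wrist_force: [-0.6, -0.2, -1.3]
width: 0.341
grasp_force: 0.0
```

```bash
python3 go.py .4105 -.3315 .035 94.3
```

```text
pos [ 0.452  -0.353   0.0658] yaw 94.3 q1 -43 q6 -48 | turn 0.0 shift cm [ 2.46 -3.98  3.08] t 19.5 w 0.34
```

Call:
{"api": "send_rows", "payload": {"deltas": [[1.2,-2,0,0],[1.2,-2,0.5,0],[0,0,1,0],[0,0,1,0],[0,0,0.5,0],[0,0,0,0],[0,0,0,0]]}}

```text
t: 20.12
tool_pos: [0.4104, -0.332, 0.0347]
tool_rot: [-3.141, -0.001, 1.647]
wrist_force: [0.7, -0.5, -0.3]
width: 0.342
grasp_force: 0.0
```

```bash
python3 go.py .4105 -.3315 .011 94.3; python3 - <<'E'
from look import *
S=cam('scene');T=cam('top')
save('gp.png',np.hstack([T['frame'][205:270,345:425],S['frame'][85:150,190:270]]),5)
E
```

```text
pos [ 0.4104 -0.332   0.0347] yaw 94.4 q1 -45 q6 -49 | turn 0.1 shift cm [0.04 0.02 2.37] t 20.1 w 0.34
```

View pics/gp.png

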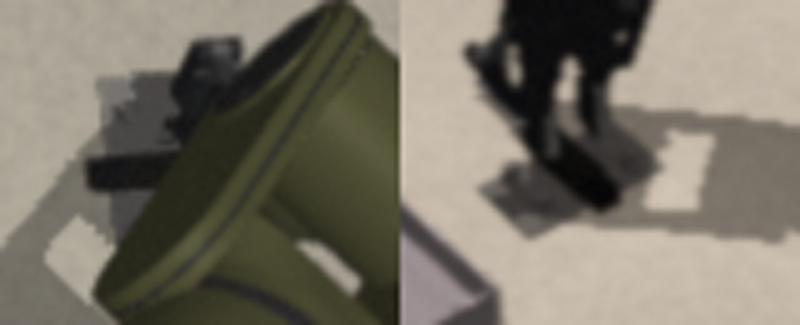

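The right half shows the fingers at (540,130) and (590,120), straddling the handle. I'll descend with a force check.

Call:
{"api": "send_rows", "payload": {"deltas": [[0,0,0.6,0],[0,0,0.6,0],[0,0,0.5,0],[0,0,0.3,0],[0,0,0.2,0],[0,0,0,0],[0,0,0,0]]}}

```text
t: 20.8
tool_pos: [0.4101, -0.3319, 0.0134]
tool_rot: [-3.141, -0.0, 1.647]
wrist_force: [0.1, -0.3, -0.4]
width: 0.337
grasp_force: 0.0
```

Call:
{"api": "send_rows", "payload": {"deltas": [[0,0,0,0],[0,0,0,0],[0,0,0,0],[0,0,0,0],[0,0,0,0]], "fingers": 0}}

```text
t: 21.22
tool_pos: [0.4104, -0.3322, 0.014]
tool_rot: [3.141, 0.001, 1.647]
wrist_force: [0.3, -0.7, 2.6]
width: 0.21
grasp_force: 60.2
```

Call:
{"api": "send_rows", "payload": {"deltas": [[0,0,-0.5,0],[0,0,-1,0],[0,0,-2,0],[0,0,-3,0],[0,0,-3,0],[0,0,-3,0],[0,0,0,0]]}}

```text
t: 21.8
tool_pos: [0.4132, -0.3348, 0.1467]
tool_rot: [3.133, 0.01, 1.647]
wrist_force: [0.9, -0.1, -0.3]
width: 0.21
grasp_force: 59.8
```

```bash
python3 go.py .4105 -.3315 .011 94.3; python3 go.py .618 -.094 .12 120
```

```text
pos [ 0.4132 -0.3348  0.1467] yaw 94.3 q1 -45 q6 -49 | turn 0.0 shift cm [ 0.35 -0.24 13.57] t 21.8 w 0.21
pos [ 0.4132 -0.3348  0.1467] yaw 94.3 q1 -45 q6 -49 | turn -25.7 shift cm [10.62 29.78  2.67] t 21.8 w 0.21
```

Call:
{"api": "send_rows", "payload": {"deltas": [[0,0,0,-6.4],[0,0,0,-6.4],[0,0,0,-6.4],[0,0,0,-6.4],[1.1,3,0,0],[1.1,3,0,0],[1.1,3,0,0],[1.1,3,0,0],[1.1,3,0,0],[1.1,3,0,0]]}}

```text
t: 22.63
tool_pos: [0.5336, -0.1834, 0.1384]
tool_rot: [-3.141, -0.0, 2.093]
wrist_force: [0.2, -0.6, -1.3]
width: 0.209
grasp_force: 59.8
```

Call:
{"api": "send_rows", "payload": {"deltas": [[1,3,0,0],[1,3,0,0],[1,3,0.5,0],[1,2.8,1,0],[0,0,1,0],[0,0,0,0],[0,0,0,0]]}}

```text
t: 23.22
tool_pos: [0.6141, -0.0912, 0.1122]
tool_rot: [-3.139, -0.002, 2.094]
wrist_force: [0.3, -0.3, -0.7]
width: 0.21
grasp_force: 59.8
```

```bash
python3 go.py .618 -.094 .085 120
```

```text
pos [ 0.6141 -0.0912  0.1122] yaw 120.0 q1 -13 q6 -43 | turn -0.0 shift cm [-0.43  0.19  2.72] t 23.2 w 0.21
```

Call:
{"api": "send_rows", "payload": {"deltas": [[-0.4,0.2,1,0],[0,0,1,0],[0,0,0.5,0],[0,0,0.4,0],[0,0,0.3,0],[0,0,0,0]], "newtons": 40}}

```text
t: 23.72
tool_pos: [0.6185, -0.0939, 0.0805]
tool_rot: [-3.14, -0.001, 2.093]
wrist_force: [-0.8, 0.1, -1.6]
width: 0.208
grasp_force: 59.8
```

Call:
{"api": "send_rows", "payload": {"deltas": [[0,0,0.2,0],[0,0,0.2,0],[0,0,0.2,0],[0,0,0.2,0],[0,0,0.2,0],[0,0,0,0]]}}

```text
t: 24.22
tool_pos: [0.6198, -0.094, 0.0737]
tool_rot: [3.141, 0.001, 2.094]
wrist_force: [-4.0, 0.7, 8.6]
width: 0.21
grasp_force: 61.0
```

Call:
{"api": "send_rows", "payload": {"deltas": [[0,0,0.2,0],[0,0,0.2,0],[0,0,0.2,0],[0,0,0,0]], "newtons": 30, "fingers": 0}}

```text
t: 24.55
tool_pos: [0.6219, -0.0958, 0.0694]
tool_rot: [3.138, 0.006, 2.094]
wrist_force: [-0.4, -3.9, 10.3]
width: 0.208
grasp_force: 62.0
```

Call:
{"api": "send_rows", "payload": {"deltas": [[0,0,0.2,0],[0,0,0.2,0],[0,0,0.2,0],[0,0,0,0]]}}

```text
t: 24.88
tool_pos: [0.6236, -0.0967, 0.0645]
tool_rot: [3.135, 0.01, 2.094]
wrist_force: [3.0, -7.6, 10.6]
width: 0.211
grasp_force: 63.0
```

Call:
{"api": "send_rows", "payload": {"deltas": [[0,0,0.2,0],[0,0,0.2,0],[0,0,0.1,0],[0,0,0,0]]}}

```text
t: 25.22
tool_pos: [0.6243, -0.0973, 0.0601]
tool_rot: [3.134, 0.012, 2.094]
wrist_force: [2.3, -8.3, 11.1]
width: 0.21
grasp_force: 64.1
```

Call:
{"api": "send_rows", "payload": {"deltas": [[0,0,-2,0],[0,0,-3,0],[0,0,-3,0],[0,0,-2,0],[0,0,0,0],[0,0,0,0]], "newtons": 60, "fingers": 0}}

```text
t: 25.72
tool_pos: [0.6201, -0.0939, 0.1561]
tool_rot: [3.139, 0.002, 2.094]
wrist_force: [-0.0, -1.4, -2.1]
width: 0.21
grasp_force: 62.6
```

```bash
python3 - <<'E'
from look import *
o=get_obs();print(o['tool_pos'].round(4),np.degrees(o['tool_rot'][2]))
S=cam('scene');T=cam('top');p=o['tool_pos']
d=np.array([np.cos(np.radians(-60)),np.sin(np.radians(-60)),0])
q=p+d*.06;a=proj(T,q).astype(int);b=proj(S,q).astype(int);print(a,b)
save('tilt.png',np.hstack([T['frame'][a[1]-50:a[1]+50,a[0]-65:a[0]+65],S['frame'][b[1]-50:b[1]+50,b[0]-65:b[0]+65]]),3)
E
```

```text
[ 0.6201 -0.0939  0.1561] 119.94925722045085
[317 144] [180 149]
```

View pics/tilt.png

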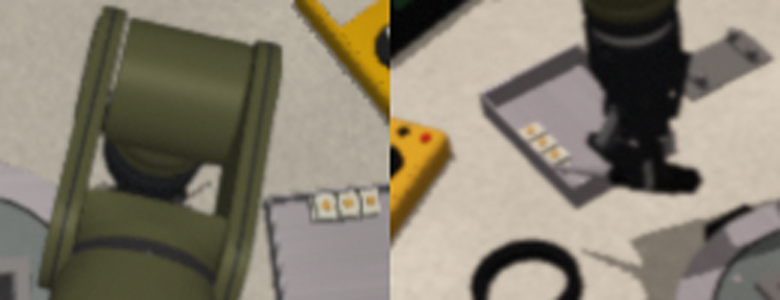

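```bash
python3 - <<'E'
from look import *
S=cam('scene');T=cam('top')
P,e=tri(T,(322.7,155),S,(170.7,155));print('tip',P.round(4),round(e,4))
p=get_obs()['tool_pos'];v=P-p;print('horiz',np.hypot(*v[:2]),np.degrees(np.arctan2(v[1],v[0])),'dz',v[2])
# block by orange dots
for n,c,box in(('T',T,(340,405,150,205)),('S',S,(145,210,95,170))):
    h=hsv(c);m=((h[...,1]>90)&(h[...,0]>10)&(h[...,0]<30)&(h[...,2]>130)).astype('uint8')*255
    for k in blobs(c,m,0.5,60,box): print(n,ctr(k),(onz(c,*ctr(k),.025)*1000).round(0)[:2])
for n,c,pts in(('T',T,[(265,205),(390,190)]),):
    for u,v in pts: print(onz(c,u/3+252,v/3+94,.032).round(3))
E
```

```text
tip [ 0.6492 -0.178   0.1029] 0.0364
horiz 0.09032121805880029 -69.63286981567153 dz -0.04896850641264816
T (360.2222222222222, 162.0) [ 630. -287.]
T (375.0, 160.5) [ 634. -330.]
T (367.8666666666667, 161.13333333333333) [ 633. -310.]
S (169.5, 149.5) [ 627. -288.]
S (165.5, 145.5) [ 629. -310.]
[ 0.628 -0.228  0.032]
[ 0.642 -0.349  0.032]
```

```bash
python3 - <<'E'
from look import *
S=np.load('pics/scene0.npy',allow_pickle=True).item();T=np.load('pics/top0.npy',allow_pickle=True).item()
p=get_obs()['tool_pos'];a=np.radians(119.95-180);d=np.array([np.cos(a),np.sin(a),0]);n=np.array([-np.sin(a),np.cos(a),0])
for c,uv in((S,[(170.7,155),(172,156),(186,158)]),(T,[(322.7,155),(318,159)])):
    for q in uv:
        o,r_=ray(c,*q);t=n@(p-o)/(n@r_);P=o+t*r_;print(q,'along',round((P-p)@d,4),'dz',round(P[2]-p[2],4))
E
```

```text
(170.7, 155) along 0.0985 dz -0.0336
(172, 156) along 0.0946 dz -0.0358
(186, 158) along 0.0488 dz -0.0224
(322.7, 155) along 0.1202 dz -0.2432
(318, 159) along 0.1076 dz -0.2742
```

The block was knocked, but it is still in the tray, against the wall at about (0.631, −0.310). The probe is now tilted about 18° tip-down, with the tip about 100 mm ahead of the TCP and 33 mm below it. I'll turn it round to the start of the run.

Call:
{"api": "send_rows", "payload": {"deltas": [[0,0,0,7.1],[0,0,0,7.1],[0,0,0,7.1],[0,0,0,7.1],[0,0,0,7.1],[0,0,0,7.1],[0,0,0,7.1],[0,0,0,7.1],[0,0,0,7.1],[0,0,0,7.1]]}}

```text
t: 26.75
tool_pos: [0.6182, -0.0935, 0.1523]
tool_rot: [-3.139, 0.002, 0.848]
wrist_force: [-0.5, -0.1, -0.5]
width: 0.212
grasp_force: 62.6
```

Call:
{"api": "send_rows", "payload": {"deltas": [[0,0,0,7.1],[0,0,0,7.1],[0,0,0,7.1],[0,0,0,7.1],[0,0,0,7.1],[0,0,0,7.1],[0,0,0,7.1],[0,0,0,7.1],[0,0,0,7.1],[0,0,0,7.1]]}}

```text
t: 27.58
tool_pos: [0.6182, -0.0935, 0.1523]
tool_rot: [3.141, 0.003, -0.391]
wrist_force: [-0.0, 0.8, -0.9]
width: 0.21
grasp_force: 62.6
```

Call:
{"api": "send_rows", "payload": {"deltas": [[0,0,0,7.1],[0,0,0,7.1],[0,0,0,7.1],[0,0,0,7.1],[0,0,0,6.3],[0,0,0,0],[0,0,0,0]]}}

```text
t: 28.17
tool_pos: [0.6184, -0.0936, 0.1529]
tool_rot: [3.14, 0.002, -0.988]
wrist_force: [0.8, 0.1, -1.2]
width: 0.206
grasp_force: 62.6
```

```bash
python3 go.py .5937 -.1304 .111 -56.7 f
```

```text
pos [ 0.6184 -0.0936  0.1529] yaw -56.6 q1 -14 q6 133 | turn 0.1 shift cm [1.72 4.09 4.19] t 28.2 w 0.21
```

Call:
{"api": "send_rows", "payload": {"deltas": [[0.9,2,1.5,0],[0.8,2.1,1.5,0],[0,0,1,0],[0,0,0.4,0],[0,0,0,0],[0,0,0,0]]}}

```text
t: 28.67
tool_pos: [0.5946, -0.13, 0.1105]
tool_rot: [-3.141, 0.0, -0.989]
wrist_force: [0.8, 0.0, -0.1]
width: 0.212
grasp_force: 62.6
```

```bash
cat > tip.py <<'E'
import sys
from look import *
S=cam('scene');T=cam('top');o=get_obs();p=o['tool_pos'];a=o['tool_rot'][2]+np.pi
print(p.round(4),np.degrees(o['tool_rot'][2]).round(2),o['wrist_force'].round(1))
d=np.array([np.cos(a),np.sin(a),0]);q=p+d*.1+[0,0,-.033]
print('tip pred',q.round(4),proj(T,q).round(1),proj(S,q).round(1))
ims=[]
for c in(T,S):
    u,v=proj(c,q).round().astype(int);ims.append(cv2.resize(c['frame'][v-25:v+25,u-32:u+32],None,fx=6,fy=6,interpolation=cv2.INTER_CUBIC));print((u-32,v-25))
save(sys.argv[1],np.hstack(ims))
E
python3 tip.py tip1.png; python3 go.py .5937 -.1304 .101 -56.7 f
```

```text
[ 0.5952 -0.1301  0.1115] -56.68 [ 0.5  0.  -0.4]
tip pred [ 0.5403 -0.0465  0.0785] [278.1 191. ] [236.7 175.5]
(np.int64(246), np.int64(166))
(np.int64(205), np.int64(151))
pos [ 0.5952 -0.1301  0.1115] yaw -56.7 q1 -17 q6 129 | turn 0.0 shift cm [-0.06  0.14  1.05] t 28.8 w 0.21
```

View pics/tip1.png

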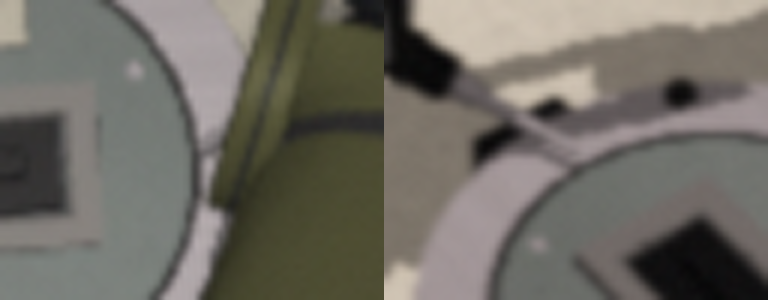

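The tip shows at about (582,155) in the right half, just outside the joint, and at about (205,142) in the left half.

```bash
python3 - <<'E'
from look import *
S=np.load('pics/scene0.npy',allow_pickle=True).item();T=np.load('pics/top0.npy',allow_pickle=True).item()
o=get_obs();p=o['tool_pos'];a=o['tool_rot'][2]+np.pi;d=np.array([np.cos(a),np.sin(a),0]);n=np.array([-np.sin(a),np.cos(a),0])
for c,q in((S,(238,176.8)),(S,(237.5,176.5)),(T,(279.5,190))):
    O,r_=ray(c,*q);t=n@(p-O)/(n@r_);P=O+t*r_;print(q,'along',round((P-p)@d,4),'dz',round(P[2]-p[2],4))
    print(onz(c,*q,.0785))
print(tri(T,(279.5,190),S,(238,176.8)))
E
```

```text
(238, 176.8) along 0.1038 dz -0.0366
[ 0.53982715 -0.04066186  0.0785    ]
(237.5, 176.5) along 0.1023 dz -0.036
[ 0.54036475 -0.04232869  0.0785    ]
(279.5, 190) along 0.0954 dz -0.0307
[ 0.54308919 -0.05045087  0.0785    ]
(array([ 0.54042191, -0.04785455,  0.07321818]), np.float64(0.008750916696462233))
```

Call:
{"api": "send_rows", "payload": {"deltas": [[-0.05,0.1,0.2,0],[0,0,0.1,0],[0,0,0.1,0],[0,0,0.1,0],[0,0,0.1,0],[0,0,0,0]]}}

```text
t: 29.27
tool_pos: [0.5929, -0.1305, 0.1042]
tool_rot: [3.141, 0.0, -0.991]
wrist_force: [0.3, 0.4, -1.3]
width: 0.206
grasp_force: 62.6
```

Call:
{"api": "send_rows", "payload": {"deltas": [[0,0,0.1,0],[0,0,0.1,0],[0,0,0.1,0],[0,0,0,0]]}}

```text
t: 29.6
tool_pos: [0.5929, -0.1306, 0.1012]
tool_rot: [3.141, 0.0, -0.991]
wrist_force: [-0.7, 0.3, -0.9]
width: 0.214
grasp_force: 62.6
```

Call:
{"api": "send_rows", "payload": {"deltas": [[0,0,0.1,0],[0,0,0.1,0],[0,0,0,0]]}}

```text
t: 29.85
tool_pos: [0.5933, -0.1307, 0.0997]
tool_rot: [-3.141, -0.0, -0.991]
wrist_force: [0.1, 0.2, 0.0]
width: 0.211
grasp_force: 62.7
```

Call:
{"api": "send_rows", "payload": {"deltas": [[0,0,0.1,0],[0,0,0.1,0],[0,0,0,0]]}}

```text
t: 30.1
tool_pos: [0.5936, -0.131, 0.0982]
tool_rot: [-3.141, -0.001, -0.991]
wrist_force: [0.2, -0.9, 2.9]
width: 0.211
grasp_force: 63.0
```

Light contact, about 3 N. I'll start the arc.

Call:
{"api": "send_rows", "payload": {"deltas": [[0,0,0,0],[0,0,0,0],[0,0,0,0],[0.08,-0.306,0,-0.94],[0.08,-0.306,0,-0.94],[0.08,-0.306,0,-0.94],[0.08,-0.306,0,-0.94],[0.08,-0.306,0,-0.94],[0.08,-0.306,0,-0.94],[0.08,-0.306,0,-0.94]]}}

```text
t: 30.93
tool_pos: [0.6138, -0.1221, 0.0973]
tool_rot: [3.141, 0.001, -0.874]
wrist_force: [-1.9, -0.2, 3.1]
width: 0.212
grasp_force: 62.9
```

```bash
cat > arc.py <<'E'
from h import *
o=get_obs();p=o['tool_pos'];w=o['tool_rot'][2];C=np.array([.533,.053])
a=w+np.pi;q=p[:2]+.1*np.array([np.cos(a),np.sin(a)])-C
th=np.degrees(np.arctan2(q[1],q[0]));rr=np.hypot(*q)
yaw=np.degrees(w);al=yaw-th
e=q*(1-.1/rr)  # radial error vector world
cor=-e*100
print('t %.2f theta %.1f step %.2f rad %.1fmm alpha %.1f z %.4f F %s'%(o['t'],th,(th+86.7)/22.5,rr*1e3,al,p[2],o['wrist_force'].round(1)),
 'cor cm tool x,y',(cor@[np.cos(w),np.sin(w)]).round(2),(cor@[np.sin(w),-np.cos(w)]).round(2),'q',np.degrees(o['qpos'][[0,5]]).round(0))
E
python3 arc.py
```

```text
t 30.93 theta -80.4 step 0.28 rad 99.8mm alpha 30.3 z 0.0973 F [-1.9 -0.2  3.1] cor cm tool x,y 0.02 0.01 q [-16. 124.]
```

Good. Continuing.

Call:
{"api": "send_rows", "payload": {"deltas": [[0.08,-0.306,0,-0.94],[0.08,-0.306,0,-0.94],[0.08,-0.306,0,-0.94],[0.08,-0.306,0,-0.94],[0.08,-0.306,0,-0.94],[0.08,-0.306,0,-0.94],[0.08,-0.306,0,-0.94],[0.08,-0.306,0,-0.94],[0.08,-0.306,0,-0.94],[0.08,-0.306,0,-0.94]]}}

```text
t: 31.77
tool_pos: [0.6414, -0.1069, 0.0975]
tool_rot: [3.141, -0.0, -0.71]
wrist_force: [-1.9, -0.1, 2.5]
width: 0.21
grasp_force: 62.9
```

```bash
python3 arc.py
```

```text
t 31.77 theta -71.0 step 0.70 rad 100.1mm alpha 30.3 z 0.0975 F [-1.9 -0.1  2.5] cor cm tool x,y -0.01 -0.01 q [-14. 116.]
```

Call:
{"api": "send_rows", "payload": {"deltas": [[0.08,-0.306,0,-0.94],[0.08,-0.306,0,-0.94],[0.08,-0.306,0,-0.94],[0.08,-0.306,0,-0.94],[0.08,-0.306,0,-0.94],[0.08,-0.306,0,-0.94],[0.08,-0.306,0,-0.94],[0.08,-0.306,0,-0.94],[0.08,-0.306,0,-0.94],[0.08,-0.306,0,-0.94]]}}

```text
t: 32.6
tool_pos: [0.666, -0.087, 0.0976]
tool_rot: [3.142, -0.0, -0.546]
wrist_force: [-2.3, 0.4, 2.4]
width: 0.213
grasp_force: 62.9
```

```bash
python3 arc.py;python3 tip.py tip2.png
```

```text
t 32.60 theta -61.6 step 1.11 rad 100.1mm alpha 30.3 z 0.0976 F [-2.3  0.4  2.4] cor cm tool x,y -0.01 -0.01 q [-12. 109.]
[ 0.6666 -0.0869  0.0978] -31.34 [-0.   0.5  3. ]
tip pred [ 0.5812 -0.0349  0.0648] [273.5 177.1] [226.4 187.9]
(np.int64(241), np.int64(152))
(np.int64(194), np.int64(163))
```

View pics/tip2.png

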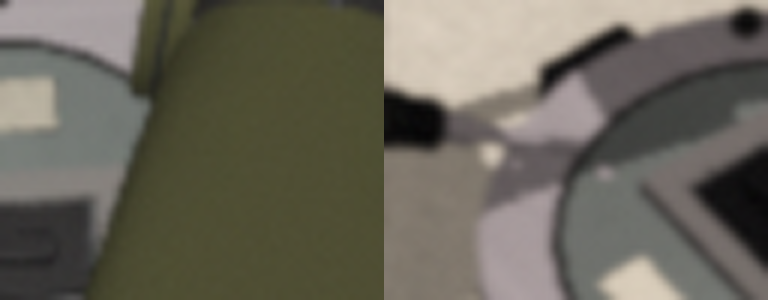

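The tip is on the joint at about (577,150) in the right half, where I predicted it. Continuing.

Call:
{"api": "send_rows", "payload": {"deltas": [[0.08,-0.306,0,-0.94],[0.08,-0.306,0,-0.94],[0.08,-0.306,0,-0.94],[0.08,-0.306,0,-0.94],[0.08,-0.306,0,-0.94],[0.08,-0.306,0,-0.94],[0.08,-0.306,0,-0.94],[0.08,-0.306,0,-0.94],[0.08,-0.306,0,-0.94],[0.08,-0.306,0,-0.94]]}}

```text
t: 33.53
tool_pos: [0.6871, -0.0634, 0.0975]
tool_rot: [3.142, -0.0, -0.382]
wrist_force: [-1.8, 0.2, 2.8]
width: 0.209
grasp_force: 62.9
```

Call:
{"api": "send_rows", "payload": {"deltas": [[0.08,-0.306,0,-0.94],[0.08,-0.306,0,-0.94],[0.08,-0.306,0,-0.94],[0.08,-0.306,0,-0.94],[0.08,-0.306,0,-0.94],[0.08,-0.306,0,-0.94],[0.08,-0.306,0,-0.94],[0.08,-0.306,0,-0.94],[0.08,-0.306,0,-0.94],[0.08,-0.306,0,-0.94]]}}

```text
t: 34.37
tool_pos: [0.704, -0.0367, 0.0975]
tool_rot: [3.142, -0.0, -0.218]
wrist_force: [-1.0, -1.0, 2.9]
width: 0.211
grasp_force: 62.9
```

```bash
python3 arc.py
```

```text
t 34.37 theta -42.9 step 1.95 rad 100.1mm alpha 30.4 z 0.0975 F [-1.  -1.   2.9] cor cm tool x,y -0.01 -0.0 q [-7. 95.]
```

Call:
{"api": "send_rows", "payload": {"deltas": [[0.08,-0.306,0,-0.94],[0.08,-0.306,0,-0.94],[0.08,-0.306,0,-0.94],[0.08,-0.306,0,-0.94],[0.08,-0.306,0,-0.94],[0.08,-0.306,0,-0.94],[0.08,-0.306,0,-0.94],[0.08,-0.306,0,-0.94],[0.08,-0.306,0,-0.94],[0.08,-0.306,0,-0.94]]}}

```text
t: 35.2
tool_pos: [0.7163, -0.0076, 0.0975]
tool_rot: [3.141, -0.0, -0.054]
wrist_force: [-2.2, -0.3, 2.1]
width: 0.209
grasp_force: 62.9
```

Call:
{"api": "send_rows", "payload": {"deltas": [[0.08,-0.306,0,-0.94],[0.08,-0.306,0,-0.94],[0.08,-0.306,0,-0.94],[0.08,-0.306,0,-0.94],[0.08,-0.306,0,-0.94],[0.08,-0.306,0,-0.94],[0.08,-0.306,0,-0.94],[0.08,-0.306,0,-0.94],[0.08,-0.306,0,-0.94],[0.08,-0.306,0,-0.94]]}}

```text
t: 36.03
tool_pos: [0.7236, 0.0231, 0.0975]
tool_rot: [3.141, -0.0, 0.11]
wrist_force: [-1.8, -1.5, 3.1]
width: 0.209
grasp_force: 62.9
```

```bash
python3 arc.py
```

```text
t 36.03 theta -24.1 step 2.78 rad 100.0mm alpha 30.5 z 0.0975 F [-1.8 -1.5  3.1] cor cm tool x,y 0.0 0.0 q [-2. 81.]
```

Call:
{"api": "send_rows", "payload": {"deltas": [[0.08,-0.306,0,-0.94],[0.08,-0.306,0,-0.94],[0.08,-0.306,0,-0.94],[0.08,-0.306,0,-0.94],[0.08,-0.306,0,-0.94],[0.08,-0.306,0,-0.94],[0.08,-0.306,0,-0.94],[0.08,-0.306,0,-0.94],[0.08,-0.306,0,-0.94],[0.08,-0.306,0,-0.94]]}}

```text
t: 36.87
tool_pos: [0.7259, 0.0546, 0.0975]
tool_rot: [3.141, -0.0, 0.274]
wrist_force: [-1.3, -1.6, 1.5]
width: 0.21
grasp_force: 62.9
```

Call:
{"api": "send_rows", "payload": {"deltas": [[0.08,-0.306,0,-0.94],[0.08,-0.306,0,-0.94],[0.08,-0.306,0,-0.94],[0.08,-0.306,0,-0.94],[0.08,-0.306,0,-0.94],[0.08,-0.306,0,-0.94]]}}

```text
t: 37.37
tool_pos: [0.7248, 0.0736, 0.0975]
tool_rot: [3.142, -0.0, 0.373]
wrist_force: [-2.1, -1.0, 2.1]
width: 0.207
grasp_force: 62.9
```

```bash
python3 arc.py
```

```text
t 37.37 theta -9.1 step 3.45 rad 99.9mm alpha 30.5 z 0.0975 F [-2.1 -1.   2.1] cor cm tool x,y 0.01 0.0 q [ 2. 70.]
```

Call:
{"api": "send_rows", "payload": {"deltas": [[0.08,-0.306,0,-0.94],[0.08,-0.306,0,-0.94],[0.08,-0.306,0,-0.94],[0.08,-0.306,0,-0.94],[0.08,-0.306,0,-0.94],[0.08,-0.306,0,-0.94]]}}

```text
t: 37.87
tool_pos: [0.7218, 0.0922, 0.0976]
tool_rot: [3.141, 0.0, 0.471]
wrist_force: [-1.3, -1.8, 3.3]
width: 0.21
grasp_force: 62.9
```

Call:
{"api": "send_rows", "payload": {"deltas": [[0.08,-0.306,0,-0.94],[0.08,-0.306,0,-0.94],[0.08,-0.306,0,-0.94],[0.08,-0.306,0,-0.94],[0.08,-0.306,0,-0.94],[0.08,-0.306,0,-0.94],[0.08,-0.306,0,-0.94],[0.08,-0.306,0,-0.94],[0.08,-0.306,0,-0.94],[0.08,-0.306,0,-0.94]]}}

```text
t: 38.7
tool_pos: [0.7128, 0.1226, 0.0976]
tool_rot: [3.141, -0.0, 0.635]
wrist_force: [-0.8, -1.7, 1.8]
width: 0.212
grasp_force: 62.9
```

```bash
python3 arc.py
```

```text
t 38.70 theta 5.9 step 4.12 rad 99.9mm alpha 30.5 z 0.0976 F [-0.8 -1.7  1.8] cor cm tool x,y 0.01 0.01 q [ 6. 59.]
```

Call:
{"api": "send_rows", "payload": {"deltas": [[0.08,-0.306,0,-0.94],[0.08,-0.306,0,-0.94],[0.08,-0.306,0,-0.94],[0.08,-0.306,0,-0.94],[0.08,-0.306,0,-0.94],[0.08,-0.306,0,-0.94],[0.08,-0.306,0,-0.94],[0.08,-0.306,0,-0.94],[0.08,-0.306,0,-0.94],[0.08,-0.306,0,-0.94]]}}

```text
t: 39.53
tool_pos: [0.699, 0.151, 0.0975]
tool_rot: [3.142, -0.0, 0.799]
wrist_force: [0.6, -1.9, 2.0]
width: 0.213
grasp_force: 62.9
```

Call:
{"api": "send_rows", "payload": {"deltas": [[0.08,-0.306,0,-0.94],[0.08,-0.306,0,-0.94],[0.08,-0.306,0,-0.94],[0.08,-0.306,0,-0.94],[0.08,-0.306,0,-0.94],[0.08,-0.306,0,-0.94],[0.08,-0.306,0,-0.94],[0.08,-0.306,0,-0.94],[0.08,-0.306,0,-0.94],[0.08,-0.306,0,-0.94]]}}

```text
t: 40.37
tool_pos: [0.6807, 0.1768, 0.0975]
tool_rot: [3.142, -0.0, 0.963]
wrist_force: [0.2, -2.0, 2.9]
width: 0.209
grasp_force: 62.9
```

```bash
python3 arc.py
```

```text
t 40.37 theta 24.7 step 4.95 rad 99.7mm alpha 30.5 z 0.0975 F [ 0.2 -2.   2.9] cor cm tool x,y 0.03 0.01 q [10. 45.]
```

Call:
{"api": "send_rows", "payload": {"deltas": [[0.08,-0.306,0,-0.94],[0.08,-0.306,0,-0.94],[0.08,-0.306,0,-0.94],[0.08,-0.306,0,-0.94],[0.08,-0.306,0,-0.94],[0.08,-0.306,0,-0.94],[0.08,-0.306,0,-0.94],[0.08,-0.306,0,-0.94],[0.08,-0.306,0,-0.94],[0.1,-0.306,0,-0.94]]}}

```text
t: 41.2
tool_pos: [0.6585, 0.1993, 0.0975]
tool_rot: [3.142, 0.0, 1.127]
wrist_force: [1.2, -1.6, 1.8]
width: 0.209
grasp_force: 62.9
```

Call:
{"api": "send_rows", "payload": {"deltas": [[0.08,-0.306,0,-0.94],[0.08,-0.306,0,-0.94],[0.08,-0.306,0,-0.94],[0.08,-0.306,0,-0.94],[0.08,-0.306,0,-0.94],[0.08,-0.306,0,-0.94],[0.08,-0.306,0,-0.94],[0.08,-0.306,0,-0.94],[0.08,-0.306,0,-0.94],[0.08,-0.306,0,-0.94]]}}

```text
t: 42.03
tool_pos: [0.6329, 0.2178, 0.0975]
tool_rot: [3.141, -0.0, 1.291]
wrist_force: [0.6, -1.8, 2.2]
width: 0.21
grasp_force: 62.9
```

```bash
python3 arc.py
```

```text
t 42.03 theta 43.5 step 5.79 rad 99.8mm alpha 30.5 z 0.0975 F [ 0.6 -1.8  2.2] cor cm tool x,y 0.02 0.01 q [14. 30.]
```

Call:
{"api": "send_rows", "payload": {"deltas": [[0.08,-0.306,0,-0.94],[0.08,-0.306,0,-0.94],[0.08,-0.306,0,-0.94],[0.08,-0.306,0,-0.94],[0.08,-0.306,0,-0.94],[0.08,-0.306,0,-0.94],[0.08,-0.306,0,-0.94],[0.08,-0.306,0,-0.94],[0.08,-0.306,0,-0.94],[0.1,-0.306,0,-0.94]]}}

```text
t: 42.87
tool_pos: [0.6046, 0.2321, 0.0975]
tool_rot: [3.142, 0.0, 1.456]
wrist_force: [1.3, -1.4, 3.0]
width: 0.208
grasp_force: 62.9
```

Call:
{"api": "send_rows", "payload": {"deltas": [[0.08,-0.306,0,-0.94],[0.08,-0.306,0,-0.94],[0.08,-0.306,0,-0.94],[0.08,-0.306,0,-0.94],[0.08,-0.306,0,-0.94],[0.08,-0.306,0,-0.94],[0.08,-0.306,0,-0.94],[0.08,-0.306,0,-0.94],[0.08,-0.306,0,-0.94],[0.08,-0.306,0,-0.94]]}}

```text
t: 43.7
tool_pos: [0.5744, 0.2414, 0.0976]
tool_rot: [3.141, -0.0, 1.62]
wrist_force: [1.3, -1.3, 2.0]
width: 0.214
grasp_force: 62.9
```

```bash
python3 arc.py
```

```text
t 43.70 theta 62.4 step 6.63 rad 99.9mm alpha 30.4 z 0.0976 F [ 1.3 -1.3  2. ] cor cm tool x,y 0.01 0.01 q [18. 15.]
```

Remaining: 31°, or 33 rows, then a dwell.

Call:
{"api": "send_rows", "payload": {"deltas": [[0.08,-0.306,0,-0.94],[0.08,-0.306,0,-0.94],[0.08,-0.306,0,-0.94],[0.08,-0.306,0,-0.94],[0.08,-0.306,0,-0.94],[0.08,-0.306,0,-0.94],[0.08,-0.306,0,-0.94],[0.08,-0.306,0,-0.94],[0.08,-0.306,0,-0.94],[0.08,-0.306,0,-0.94]]}}

```text
t: 44.53
tool_pos: [0.5431, 0.2456, 0.0975]
tool_rot: [3.141, -0.0, 1.784]
wrist_force: [1.3, -1.3, 2.4]
width: 0.207
grasp_force: 62.9
```

Call:
{"api": "send_rows", "payload": {"deltas": [[0.08,-0.306,0,-0.94],[0.08,-0.306,0,-0.94],[0.08,-0.306,0,-0.94],[0.08,-0.306,0,-0.94],[0.08,-0.306,0,-0.94],[0.08,-0.306,0,-0.94],[0.08,-0.306,0,-0.94],[0.08,-0.306,0,-0.94],[0.08,-0.306,0,-0.94],[0.08,-0.306,0,-0.94]]}}

```text
t: 45.37
tool_pos: [0.5115, 0.2446, 0.0975]
tool_rot: [3.141, -0.0, 1.948]
wrist_force: [1.7, -0.5, 2.6]
width: 0.211
grasp_force: 62.9
```

Call:
{"api": "send_rows", "payload": {"deltas": [[0.08,-0.306,0,-0.94],[0.08,-0.306,0,-0.94],[0.08,-0.306,0,-0.94],[0.08,-0.306,0,-0.94],[0.08,-0.306,0,-0.94],[0.08,-0.306,0,-0.94],[0.08,-0.306,0,-0.94],[0.08,-0.306,0,-0.94],[0.08,-0.306,0,-0.94],[0.08,-0.306,0,-0.94]]}}

```text
t: 46.2
tool_pos: [0.4805, 0.2385, 0.0976]
tool_rot: [3.141, 0.0, 2.112]
wrist_force: [1.3, -0.6, 1.5]
width: 0.215
grasp_force: 62.9
```

Call:
{"api": "send_rows", "payload": {"deltas": [[0.08,-0.306,0,-0.94],[0.08,-0.306,0,-0.94],[0.08,-0.306,0,-0.94],[0,0,0,0],[0,0,0,0],[0,0,0,0],[0,0,0,0]]}}

```text
t: 46.78
tool_pos: [0.4712, 0.2359, 0.0974]
tool_rot: [-3.14, -0.001, 2.159]
wrist_force: [-1.8, 0.2, 3.1]
width: 0.21
grasp_force: 63.1
```

```bash
python3 arc.py
```

```text
t 46.78 theta 93.6 step 8.01 rad 99.9mm alpha 30.1 z 0.0974 F [-1.8  0.2  3.1] cor cm tool x,y 0.01 0.0 q [ 21. -13.]
```

The run is complete at step 8.01. I'll lift, turn, and refine the rest's pose from the first pictures.

Call:
{"api": "send_rows", "payload": {"deltas": [[0,0,-1,0],[0,0,-2,0],[0,0,-3,0],[0,0,-2,0],[0,0,0,7],[0,0,0,7],[0,0,0,7],[0,0,0,7],[0,0,0,7],[0,0,0,7]]}}

```text
t: 47.62
tool_pos: [0.4711, 0.2356, 0.177]
tool_rot: [-3.14, 0.0, 1.42]
wrist_force: [-0.7, 0.8, -1.6]
width: 0.211
grasp_force: 62.6
```

Call:
{"api": "send_rows", "payload": {"deltas": [[0,0,0,7],[0,0,0,7],[0,0,0,7],[0,0,0,7],[0,0,0,7],[0,0,0,7],[0,0,0,7],[0,0,0,7],[0,0,0,7],[0,0,0,7]]}}

```text
t: 48.45
tool_pos: [0.4711, 0.2356, 0.1769]
tool_rot: [-3.141, 0.002, 0.198]
wrist_force: [0.3, 0.6, -1.3]
width: 0.208
grasp_force: 62.6
```

```bash
python3 - <<'E'
from look import *
T=np.load('pics/top0.npy',allow_pickle=True).item();S=np.load('pics/scene0.npy',allow_pickle=True).item()
T2=cam('top');S2=cam('scene')
for n,c,box in(('T0',T,(358,395,214,264)),('S0',S,(200,245,100,136)),('T',T2,(358,395,214,264)),('S',S2,(200,245,100,136))):
    h=hsv(c)
    for th in(30,40):
        m=((h[...,1]<th)&(h[...,2]<125)).astype('uint8')*255;m=cv2.morphologyEx(m,cv2.MORPH_CLOSE,np.ones((5,5),np.uint8))
        m=cv2.morphologyEx(m,cv2.MORPH_OPEN,np.ones((4,4),np.uint8))
        for k in blobs(c,m,150,1800,box): print(n,th,wrect(c,k,.004))
E
python3 go.py .4105 -.332 .15 4.2
```

```text
T0 30 [ 407.8 -337.1  112.3   90.   178. ]
T0 40 [ 407.8 -335.7  112.2   92.9  178. ]
S0 30 [ 410.1 -329.1  103.9   83.     0.5]
S0 40 [ 409.4 -324.1  110.9   99.3   49.5]
T 30 [ 407.5 -333.4  106.    59.8    4.6]
T 40 [ 407.5 -333.4  106.    59.8    4.6]
S 30 [ 410.3 -325.   103.4   58.7    3.8]
S 40 [ 410.1 -324.6  103.2   62.6    2.9]
pos [0.4712 0.2356 0.177 ] yaw 11.7 q1 21 q6 99 | turn 7.5 shift cm [-10.21  56.16   2.7 ] t 48.5 w 0.21
```

Call:
{"api": "send_rows", "payload": {"deltas": [[0,0,0,7],[-0.6,3.3,0,0.3],[-0.6,3.3,0,0],[-0.6,3.3,0,0],[-0.6,3.3,0,0],[-0.6,3.3,0,0],[-0.6,3.3,0,0],[-0.6,3.3,0,0],[-0.6,3.3,0,0],[-0.6,3.3,0,0]]}}

```text
t: 49.38
tool_pos: [0.4402, -0.0659, 0.1775]
tool_rot: [-3.141, 0.0, 0.081]
wrist_force: [0.9, -0.7, -0.8]
width: 0.213
grasp_force: 62.5
```

Call:
{"api": "send_rows", "payload": {"deltas": [[-0.6,3.3,0,0],[-0.6,3.3,0,0],[-0.6,3.3,0,0],[-0.6,3.3,0,0],[-0.6,3.3,0,0],[-0.6,3.3,0,0],[-0.6,3.3,0,0],[-0.6,3.3,0,0],[0,0,0,0],[0,0,0,0]]}}

```text
t: 50.22
tool_pos: [0.4129, -0.3326, 0.1771]
tool_rot: [-3.14, 0.001, 0.077]
wrist_force: [0.1, 0.7, -0.9]
width: 0.212
grasp_force: 62.6
```

```bash
python3 go.py .409 -.333 .045 4.4
```

```text
pos [ 0.4129 -0.3326  0.1771] yaw 4.4 q1 -45 q6 41 | turn 0.0 shift cm [-3.900e-01  1.000e-02  1.321e+01] t 50.2 w 0.21
```

Call:
{"api": "send_rows", "payload": {"deltas": [[-0.3,0,3,0],[0,0,3,0],[0,0,3,0],[0,0,2,0],[0,0,1.2,0],[0,0,0.5,0],[0,0,0,0],[0,0,0,0]]}}

```text
t: 50.88
tool_pos: [0.4113, -0.3319, 0.0517]
tool_rot: [3.14, -0.001, 0.078]
wrist_force: [0.2, 0.2, -0.2]
width: 0.211
grasp_force: 62.6
```

```bash
python3 go.py .409 -.333 .045 4.4; python3 - <<'E'
from look import *
T=cam('top');S=cam('scene')
save('lay.png',np.hstack([T['frame'][205:285,330:430],S['frame'][75:155,190:290]]),4)
E
```

```text
pos [ 0.4113 -0.3319  0.0517] yaw 4.5 q1 -45 q6 41 | turn 0.1 shift cm [-0.23  0.09  0.67] t 50.9 w 0.21
```

View pics/lay.png

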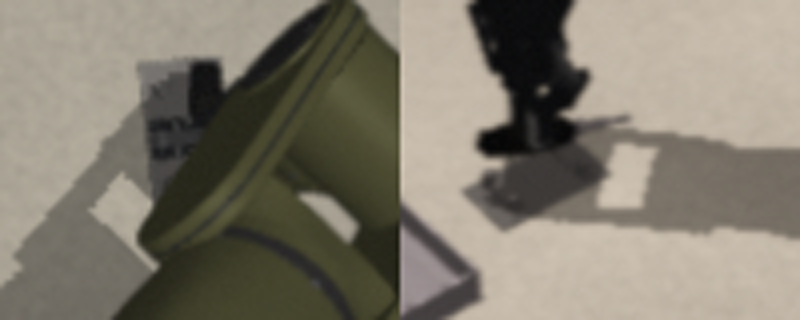

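The left half shows the handle's rear end at (206,90) over the plate at (180,60). The offset matches the parallax of the raised end, so the probe is in line with the slots. I'll lower it.

Call:
{"api": "send_rows", "payload": {"deltas": [[-0.1,0.1,0.4,0],[0,0,0.4,0],[0,0,0.4,0],[0,0,0.3,0],[0,0,0.2,0],[0,0,0,0]]}}

```text
t: 51.48
tool_pos: [0.4095, -0.3328, 0.0334]
tool_rot: [-3.141, 0.0, 0.077]
wrist_force: [-0.1, -0.0, 1.7]
width: 0.21
grasp_force: 62.9
```

Call:
{"api": "send_rows", "payload": {"deltas": [[0,0,0.2,0],[0,0,0.2,0],[0,0,0.2,0],[0,0,0,0]]}}

```text
t: 51.82
tool_pos: [0.4095, -0.3332, 0.0275]
tool_rot: [3.141, 0.001, 0.078]
wrist_force: [-1.0, -0.1, 3.3]
width: 0.213
grasp_force: 63.5
```

```bash
python3 go.py .409 -.333 .018 4.4
```

```text
pos [ 0.4095 -0.3332  0.0275] yaw 4.5 q1 -45 q6 41 | turn 0.1 shift cm [-0.05 -0.02  0.95] t 51.8 w 0.21
```

Call:
{"api": "send_rows", "payload": {"deltas": [[0,0,0.2,0],[0,0,0.2,0],[0,0,0.2,0],[0,0,0,0]]}}

```text
t: 52.15
tool_pos: [0.4116, -0.3336, 0.0235]
tool_rot: [3.14, -0.004, 0.076]
wrist_force: [2.7, 2.4, 10.8]
width: 0.212
grasp_force: 65.4
```

Call:
{"api": "send_rows", "payload": {"deltas": [[0,0,0.1,0],[0,0,0.1,0],[0,0,0,0]]}}

```text
t: 52.4
tool_pos: [0.4123, -0.334, 0.0221]
tool_rot: [3.139, -0.005, 0.076]
wrist_force: [3.9, 2.5, 11.0]
width: 0.206
grasp_force: 66.0
```

Call:
{"api": "send_rows", "payload": {"deltas": [[0,0,0.1,0],[0,0,0.1,0],[0,0,0.1,0],[0,0,0,0]]}}

```text
t: 52.73
tool_pos: [0.4125, -0.3349, 0.0196]
tool_rot: [3.137, -0.006, 0.077]
wrist_force: [2.8, 1.2, 12.0]
width: 0.21
grasp_force: 66.8
```

Call:
{"api": "send_rows", "payload": {"deltas": [[0,0,0,0],[0,0,0,0],[0,0,0,0],[0,0,0,0],[0,0,0,0],[0,0,0,0]], "fingers": 0.5}}

```text
t: 53.23
tool_pos: [0.4091, -0.3325, 0.0159]
tool_rot: [-3.141, 0.001, 0.077]
wrist_force: [0.4, -0.4, 0.3]
width: 0.5
grasp_force: 0.0
```

Call:
{"api": "send_rows", "payload": {"deltas": [[0,0,-1,0],[0,0,-2,0],[0,0,-3,0],[0,0,-4,0],[0,0,-4,0],[0,-4,-3,0],[0,-4,0,0],[0,-4,0,0],[0,-4,0,0],[0,-4,0,0]]}}

```text
t: 54.07
tool_pos: [0.3942, -0.1386, 0.1825]
tool_rot: [3.141, -0.001, 0.076]
wrist_force: [0.7, 0.1, 0.7]
width: 0.497
grasp_force: 0.0
```

Call:
{"api": "send_rows", "payload": {"deltas": [[0,-4,0,0],[0,-4,0,0],[0,-4,0,0],[0,-4,0,0],[0,0,0,0],[0,0,0,0]]}}

```text
t: 54.57
tool_pos: [0.3821, 0.0214, 0.1822]
tool_rot: [3.141, -0.001, 0.083]
wrist_force: [-0.1, 0.3, 0.1]
width: 0.496
grasp_force: 0.0
```

```bash
python3 - <<'E'
from look import *
T=cam('top');S=cam('scene')
for n,c,box in(('T',T,(345,405,205,280)),('S',S,(195,265,85,140))):
    for k in dark(c,box,60,60,900): print(n,'probe',ctr(k),wrect(c,k,.026),wrect(c,k,.017))
for n,c,box in(('T',T,(335,405,145,205)),('S',S,(145,210,95,170))):
    h=hsv(c);m=((h[...,1]>90)&(h[...,0]>10)&(h[...,0]<30)&(h[...,2]>110)).astype('uint8')*255
    for k in blobs(c,m,0.5,60,box): print(n,'dot',(onz(c,*ctr(k),.025)*1000).round(0)[:2])
for n,c in(('T',T),('S',S)):
    u,v=proj(c,(.533,.053,.075)).round().astype(int)
    for k in dark(c,(u-30,u+30,v-30,v+30),50,60,2000)+dark(c,(u-30,u+30,v-30,v+30),70,60,2000): print(n,'cover',wrect(c,k,.075))
save('fin.png',np.hstack([T['frame'][140:285,330:430],S['frame'][75:220,170:270]]),3)
E
```

```text
T probe (378.51724137931035, 236.95555555555552) [ 414.4 -330.9   85.6   24.7    3.5] [ 414.6 -333.6   86.3   24.9    3.5]
S probe (222.06134969325154, 117.15950920245399) [ 419.9 -321.9   92.5   33.3    3.9] [ 414.8 -330.8   93.3   33.6    3.9]
T dot [ 630. -287.]
T dot [ 634. -330.]
T dot [ 633. -310.]
S dot [ 627. -288.]
S dot [ 629. -310.]
T cover [533.2  53.5  72.5  40.3  93.2]
T cover [533.5  53.3  78.6  44.8  93.2]
S cover [533.6  55.6  77.   40.   93.2]
S cover [533.5  55.2  80.5  44.1  93.2]
```

```bash
python3 - <<'E'
from look import *
T=cam('top');S=cam('scene')
P,e=tri(T,(378.517,236.956),S,(222.061,117.159));print('handle now',P.round(4),round(e,4))
T0=np.load('pics/top0.npy',allow_pickle=True).item();S0=np.load('pics/scene0.npy',allow_pickle=True).item()
P,e=tri(T0,(377.479,238.446),S0,(223.673,117.682));print('handle start',P.round(4),round(e,4))
# dark-handle ends along x: T and S heights at each end
for t in(45,60):
  for n,c,box in(('T',T,(345,405,205,280)),('S',S,(195,265,85,140))):
    for k in dark(c,box,t,40,900):
        print(t,n,cv2.boxPoints(cv2.minAreaRect(k)).round(1).tolist())
# bright stem: predicted tip pixel neighbourhood values
for c in(T,S): print(proj(c,(.4145-.107,-.333-.0075,.017)).round(1))
u,v=proj(T,(.4145-.107,-.3405,.017)).round().astype(int);print(T['frame'][v-14:v+6:2,u-5:u+6,:].mean(2).round(0))
E
```

```text
handle now [ 0.414  -0.3334  0.0152] 0.0017
handle start [ 0.4097 -0.3309  0.0128] 0.002
45 T [[372.8999938964844, 222.3000030517578], [380.29998779296875, 221.3000030517578], [384.0, 251.39999389648438], [376.70001220703125, 252.3000030517578]]
45 S [[209.39999389648438, 119.80000305175781], [231.8000030517578, 108.5999984741211], [234.8000030517578, 114.5999984741211], [212.39999389648438, 125.80000305175781]]
60 T [[372.79998779296875, 222.1999969482422], [381.3999938964844, 221.39999389648438], [384.20001220703125, 251.89999389648438], [375.6000061035156, 252.6999969482422]]
60 S [[208.8000030517578, 119.5999984741211], [232.0, 108.0], [235.39999389648438, 114.80000305175781], [212.1999969482422, 126.4000015258789]]
[382.4 275.1]
[247.9 103.6]
[[151. 138. 102.  96. 123. 139. 133. 147. 152. 153. 152.]
 [152. 140. 108. 103. 116. 130. 125. 135. 146. 148. 149.]
 [151. 138. 107.  98. 100. 118. 127. 138. 148. 149. 151.]
 [153. 149. 132. 104. 105. 123. 134. 140. 151. 152. 153.]
 [155. 153. 143. 120. 106. 121. 134. 139. 149. 149. 150.]
 [155. 155. 154. 137. 103. 114. 132. 139. 149. 150. 150.]
 [151. 151. 151. 137. 100.  97. 117. 133. 143. 146. 148.]
 [153. 152. 151. 142. 121. 112. 123. 132. 141. 146. 147.]
 [151. 151. 152. 151. 149. 148. 148. 148. 148. 148. 148.]
 [149. 152. 153. 152. 153. 153. 150. 149. 149. 150. 150.]]
```

The handle's height has risen about 2–4 mm from the plate, as expected for lying in the slots, and its centre and angle are within limits. The block and cover are in place, so I'm handing in.

```bash
python3 -c "
from rig import r
print(r.hand_in())"
```

```text
the job is handed in; nothing more can be done
None
```

The job is handed in; no verdict came back. By my measurements the only old part present, the ceramic block, is in the tray, the 78 mm cover is flush, the joint was traced inlet to knob at about 2 cm/s and 2–3 N, and the probe lies in its rest's slots.

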